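Turn a freshly glazed mug to the index on a decorating turntable and brake the table

TASK

The small mug on the decorating turntable is freshly glazed and must not be touched: push the brake lever right over to let the brake off, then push the turntable round by its arms until the mug's handle points at the index pin on the foot. Then push the brake lever right back, so that the table is braked again with the handle still at the pin, and leave the other things round the turntable where they stand.

Things in the scene. Friction and masses are not known exactly. Their poses are not given: they have to be found in the camera images.
- turntable: Low decorating turntable, bolted down. Fixed part: round dark steel foot, 176 mm across, 18 mm high at most. Origin: on the turning axis at the table top, z up; +x runs from the axis to the index pin, the brake lever is on the -y side. On the foot turns the head: an aluminium disc, 140 mm across, top face 66 mm high, with four arms
- index_pin (a point): tip of the index: a thin steel pin 50 mm high that points at the turning axis from 146 mm away, on the foot's +x axis. It is carried by an upright steel strip 16 mm wide and 54 mm high, 168 mm from the axis, on a flat bracket that runs from there to the foot, 7 mm high
- head (a joint): angle of the head in its foot, rad, counter-clockwise from above, free to turn either way. Four equal level arms 90 degrees apart, one along the foot's +x at 0: steel bars 12 mm thick with black rubber ends 19 mm thick, axis 58 mm high, out to 131 mm from the turning axis (bare bar 78 to 97 mm). Brake off: turns at about 0.5 N on an arm and stays where left; braked it slips only above 8 to 15 N
- spoke_end (a point): on the axis of one of the four arms, in its rubber end, 115 mm from the turning axis, 58 mm high. Under the arms, 90 to 131 mm from the axis, nothing is higher than 18 mm except the brake lever's bar (up to 32 mm) and pivot (42 mm)
- brake (a joint): angle a of the brake lever, rad: 0 = fully on, 1.0 = fully off, a stop at each end. Upright pivot in the foot's frame at x 0, y -86 mm; from there the lever points to (sin(0.5-a), -cos(0.5-a)) in the foot's x, y: on, the knob is towards the index side, off, away from it. It takes about 2 to 4 N at the knob and stays where it is left
- brake_knob (a point): the upright black knob at the end of the brake lever, 125 mm from the lever's pivot: 22 mm across at its widest, from 25 to 69 mm high; this point is on its axis at 50 mm height. The lever bar is flat steel, 14 mm wide, 25 to 32 mm high
- mug: small white mug, loose, 68 mm across and 60 mm high, standing in the middle of the head, so that its rim is 126 mm high; it turns with the head. Origin: centre of its underside; its handle is on its own +y side
- mug_handle (a point): the middle of the mug's handle, 52 mm from the mug's axis, 30 mm above its underside (96 mm above the table)
- water_jar: clear water tumbler, 81 mm across, 91 mm high, loose, a bystander behind the turntable; origin under its centre
- glaze_jar: glaze jar with a white lid, 49 mm across, 56 mm high, loose, a bystander to the right of the turntable, on the robot's side; origin under its centre
- dish: white square dish, 85 mm wide, 25 mm high, loose, a bystander behind the turntable on the left; origin under its centre
- bisque_cup: plain unglazed cup without a handle, 67 mm across, 64 mm high, loose, a bystander behind the turntable on the right; origin under its centre
Things that resemble listed ones, but are neither listed nor needed, are in the scene too. What is shaped like the mug but green or orange is not meant.

How it is judged:
By the outcome, as a careful person would: the job done as asked, in the order asked, and still so for the second after the job is handed in, with the robot touching nothing.
It also fails if it takes over 72 s, if anything falls off the work surface, if the arm or the gripper's body presses on something with over 40 N, if the wrist force passes 120 N, or if a joint passes its speed limit or range.

ROBOT

A 6-joint arm with a two-finger parallel gripper is mounted at the origin on a cart in front of the work surface, level with it; the furniture and walls round the work are solid. World frame = base frame: x ahead of the robot, y to its left, z up, the work surface at z = 0. Lengths are in m, angles in rad, forces in N, time in s.
With the tool pointing down it reaches from about 0.375 to 0.9 m from the base axis. Payload 3.1 kg.
Tool frame: the origin (TCP) lies midway between the tips of the shut fingers; the grasp point (between the pads) lies robot.tcp_to_grasp behind it (robot.tcp_to_grasp is the distance from the TCP to the grasp point, in m); z points along the fingers, y is the direction in which the jaws open and shut (so a half turn about z gives the same grasp; the last joint's range is limited). The gripper opens to 87 mm and grips with 3 to 60 N. Pads are 19 mm wide; open, the fingers measure 117 mm over their backs; the gripper's body (75 mm by 190 mm) begins 51 mm behind the grasp point.
Start: joints at [0.989, 0.527, 1.433, -0, 1.181, -0.178], TCP at [0.246, 0.575, 0.223] pointing down, gripper open.
Joint ranges: [-3.08, 3.08], [-0.75, 2.2], [0.22, 2.44], [-1.43, 4.57], [0, 2.65], [-2.85, 2.85]. Speed limits (rad/s): [2.79, 2.79, 3.14, 3.14, 3.14, 3.14].

INTERFACE

Orientations are given as a unit quaternion [x, y, z, w].
In Python, from rig import robot, cams, nets gives the robot as it stands. The module is installed in compiled form; this text tells all that it offers.
- The arm moves only by the tool play_rows, never from a script. Its argument "commands" is a list of rows, each an object of numbers: "x", "y", "z": the shift along the tool's x, y, z in mm; "spin": the turn about the tool's z in rad. In form: [{"x": .., "y": .., "z": .., "spin": ..}, ...]. A call has 1 to 8 rows; each row shifts and turns the pose as measured when the row begins, along the tool's axes as they then stand; what a row does not reach is not made up. A row lasts 1/10 s, in which the tool goes at most 50 mm and 8.59 degrees, less where a joint would pass 70% of its speed; a pose out of reach is approached as far as the arm can. A call is refused whole if a number of a shift passes 50 or a number of a turn 0.15, either way. A call with a gripper value outside its range is refused whole. "grip" is the opening, from 0 (shut) to 1 (fully open), set as the call begins (left out, the last holds). The fingers move at their own pace and stop on an object; "newtons" is the grip in N (left out, the last holds). Time passes only in rows, so rows that do not move let the fingers close. It gives the time, the measured TCP pose, the force and the opening at its end, in the units of the state.
- robot.get_obs(): the state, without advancing time (a new reading comes with each control period).
- cams.camera(name): name is "scene" or "side" or "wrist"; returns a dict with "img" (420x560x3 uint8, red, green, blue), "fx", "fy", "cx", "cy" (pixels), "world_to_cam" (4x4, takes a point from world to camera coordinates); the wrist camera has in their place "mount" (4x4, takes a point from camera to tool coordinates, whose origin is the TCP and whose axes are the flange's). Camera axes: x right, y up, looking along -z (the intrinsics and any distortion apply to the point x, -y, -z); pixel columns grow to the right and rows downward; lengths in m; the calibration is good to about 2 mm. A picture is of the moment at which its call begins: read the wrist's pose just before it. There is no depth.
- robot.hand_in(): hands the job in, once; it reports no verdict.
Trained networks look in a picture, given as the dict that the camera call returned (one of the last four; its "shot" number tells which), for a name from the list of things; names that differ only in an ending like _2 or _b are one class to them, and where a whole thing is asked for, a point or a joint stands for the part that bears it (a point fixed in the world has none). Each returns a list of dicts, best first, with "conf" (0 to 1); they miss things now and then, are a little off and sometimes report something else, mostly with a low value. They report only what shows in the picture. A call takes as long as a camera call. They do not tell look-alikes from the thing itself.
- nets.outline_of(picture, name): "region" (420x560 bool, what is visible of it) and "pixel" ([column, row] in pixels, amid what is visible of it).
The state is a dict: "time": time; "q": joint angles; "joint_velocities": joint speeds; "joint_torque": joint torques, N m; "position": TCP position; "tool_rot": TCP orientation; "ft_force": force on the tool from outside, world axes, zero at the start; "moment": the same for the moment, N m; "grip_width": finger opening in m.
Only numpy, scipy, OpenCV 4.12 (cv2) and the standard library are available. Lean on these libraries where they do the work, as an engineer would, in place of code of your own. Each camera call takes 0.05 s, during which the arm holds its last target.

## Working session

There is one attempt and no reset: what is moved stays moved. The work goes in short steps, Python scripts to look and compute and a tool call to move; the robot and the scene stay as the last step left them, time stands still between calls to the robot, and variables do not carry over. Pictures are saved under pics/ and viewed, and the job is handed in when it is done.

Besides the shell and the picture viewer there is one more tool, called after "Emit:" in YAML: its name, and indented under it one key for each argument. play_rows: Moves the arm, as the interface text tells. Its arguments: {"type":"object","properties":{"commands":{"type":"array"},"grip":{"type":"number"},"newtons":{"type":"number"}},"required":["commands"]}

```bash
mkdir -p pics; python3 - <<'E'
from rig import robot,cams,nets
import cv2
o=robot.get_obs(); print({k:o[k] for k in('time','position','tool_rot','grip_width','ft_force')}, robot.tcp_to_grasp)
for n in('scene','side','wrist'):
    c=cams.camera(n); cv2.imwrite(f'pics/{n}0.png',c['img'][:,:,::-1])
    print(n,c['fx'],c['fy'],c['cx'],c['cy'],c.get('world_to_cam',c.get('mount')),[k for k in c])
E
```

```text
{'time': 0.0, 'position': array([0.2451426 , 0.57412275, 0.22159182]), 'tool_rot': array([ 2.00531076e-01,  9.79686766e-01, -9.86915422e-04, -3.92309096e-04]), 'grip_width': 0.08672659207673865, 'ft_force': array([ 0.2416967 , -0.26841944,  0.3021694 ])} 0.0187
scene 406.59515127575764 406.59515127575764 282.25438570295194 211.29442796023721 [[ 0.89268162 -0.4501763   0.02146676 -0.49948074]
 [ 0.29995982  0.62900808  0.71719798 -0.28618074]
 [-0.3363683  -0.63379029  0.69653876 -0.85555294]
 [ 0.          0.          0.          1.        ]] ['img', 'fx', 'fy', 'cx', 'cy', 'world_to_cam', 'shot']
side 439.9468246870937 439.9468246870937 279.3362974197958 205.93577841818424 [[-0.98985723 -0.14048987  0.021101    0.58419078]
 [ 0.11109224 -0.67288131  0.73136123 -0.11149421]
 [-0.08855038  0.72628736  0.68166377 -1.14090735]
 [ 0.          0.          0.          1.        ]] ['img', 'fx', 'fy', 'cx', 'cy', 'world_to_cam', 'shot']
wrist 324.92948356281346 324.92948356281346 275.70295201823285 208.4957244464959 [[-1.39299845e-03  9.62617963e-01  2.70859220e-01  7.47856859e-02]
 [ 9.99998678e-01  1.11363893e-03  1.18507234e-03 -5.99347467e-04]
 [ 8.39132553e-04  2.70860512e-01 -9.62618241e-01 -1.61328234e-01]
 [ 0.00000000e+00  0.00000000e+00  0.00000000e+00  1.00000000e+00]] ['img', 'fx', 'fy', 'cx', 'cy', 'mount', 'shot']
```

View pics/scene0.png

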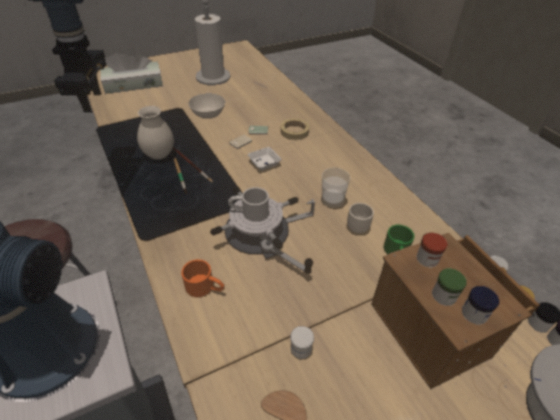

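View pics/side0.png

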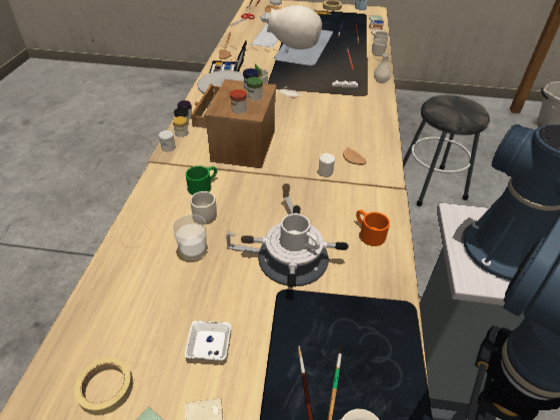

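View pics/wrist0.png

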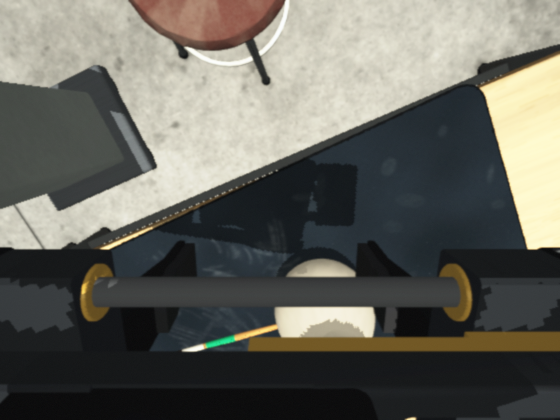

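The scene view shows three things that could be taken for the mug. They are the white mug on the turntable (255,205, handle at about 235,201), the orange mug (198,278) and the green mug (399,241). The bisque cup (360,219) has no handle. I choose the white one on the head. The index pin is at about (313,208) and the brake knob at (308,266). Next I'll check close crops and run the networks.

```bash
cat > h.py <<'E'
from rig import robot,cams,nets
import cv2,numpy as np
from scipy.optimize import least_squares
def proj(c,P):
    P=np.atleast_2d(P); p=P@c['world_to_cam'][:3,:3].T+c['world_to_cam'][:3,3]
    return np.c_[c['cx']+c['fx']*p[:,0]/-p[:,2], c['cy']-c['fy']*p[:,1]/-p[:,2]]
def onplane(c,uv,z):
    W=c['world_to_cam'];R=W[:3,:3];C=-R.T@W[:3,3]
    d=R.T@np.array([(uv[0]-c['cx'])/c['fx'],-(uv[1]-c['cy'])/c['fy'],-1])
    return C+d*(z-C[2])/d[2]
E
python3 - <<'E'
from h import *
import pickle
s=cams.camera('scene');d=cams.camera('side')
pickle.dump((s,d),open('c0.pkl','wb'))
for n in['turntable','head','spoke_end','brake','brake_knob','mug','mug_handle','index_pin','water_jar','glaze_jar','dish','bisque_cup']:
    for c,nm in((s,'scene'),(d,'side')):
        try: print(n,nm,[(round(r['conf'],2),np.round(r['pixel'],1).tolist(),int(r['region'].sum())) for r in nets.outline_of(c,n)])
        except Exception as e: print(n,e)
a=cv2.resize(s['img'][170:290,190:340],None,fx=5,fy=5,interpolation=2)[:,:,::-1]
b=cv2.resize(d['img'][175:305,215:365],None,fx=4.6,fy=4.6,interpolation=2)[:,:,::-1]
cv2.imwrite('pics/sc1.png',a);cv2.imwrite('pics/sd1.png',b);print(robot.get_obs()['time'])
E
```

```text
turntable scene [(0.96, [262.3, 232.1], 3338)]
turntable side [(0.91, [288.7, 254.1], 3430), (0.34, [290.3, 247.3], 1866)]
head scene [(0.79, [260.7, 222.1], 1443), (0.3, [287.5, 258.2], 495)]
head side [(0.69, [292.7, 250.5], 1658)]
spoke_end scene [(0.58, [266.6, 156.0], 469), (0.57, [260.4, 222.2], 1514)]
spoke_end side [(0.64, [288.2, 250.9], 1678)]
brake scene [(0.84, [288.7, 259.7], 464)]
brake side [(0.51, [287.9, 194.0], 154)]
brake_knob scene [(0.7, [286.8, 254.8], 482)]
brake_knob side [(0.68, [286.1, 195.1], 139), (0.61, [291.7, 250.3], 1858), (0.6, [291.8, 231.7], 986)]
mug scene [(0.76, [254.6, 202.8], 935), (0.58, [395.3, 238.6], 652)]
mug side [(0.98, [372.9, 228.9], 904), (0.82, [294.5, 231.5], 1017), (0.77, [202.6, 176.8], 704)]
mug_handle scene [(0.67, [254.4, 203.5], 921), (0.6, [401.2, 241.3], 681), (0.56, [200.1, 280.1], 1134)]
mug_handle side [(0.91, [373.9, 226.3], 851), (0.82, [201.5, 178.4], 673), (0.72, [292.7, 232.1], 1050)]
index_pin scene [(0.88, [264.6, 230.5], 3324)]
index_pin side [(0.94, [286.1, 255.5], 3712)]
water_jar scene [(0.71, [257.9, 222.3], 1368)]
water_jar side [(0.62, [190.3, 236.7], 1285)]
glaze_jar scene [(0.67, [302.5, 342.6], 641)]
glaze_jar side [(0.56, [326.4, 163.6], 321)]
dish scene [(0.69, [266.3, 157.7], 474)]
dish side [(0.63, [208.1, 339.2], 1537), (0.23, [192.3, 235.2], 1291)]
bisque_cup scene [(0.88, [359.4, 215.6], 678)]
bisque_cup side [(0.68, [291.1, 250.3], 1676), (0.66, [204.3, 205.0], 607), (0.53, [205.8, 341.5], 1480)]
1.45
```

View pics/sc1.png

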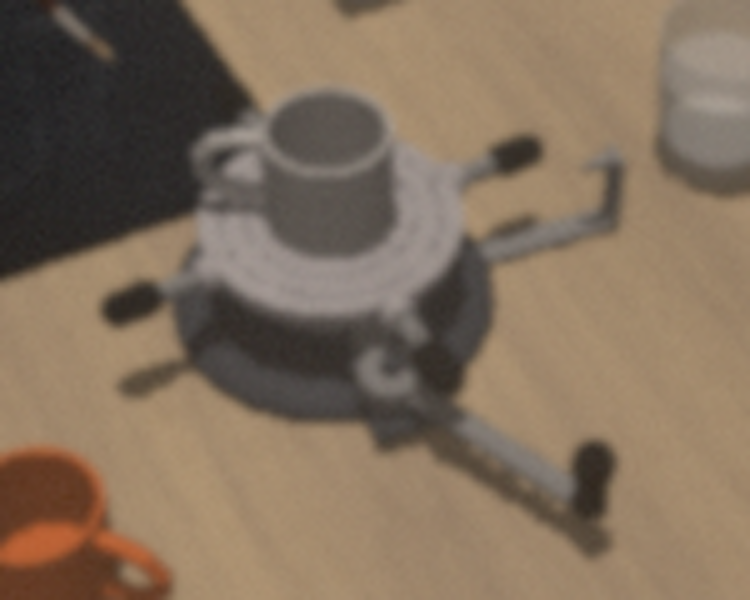

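View pics/sd1.png

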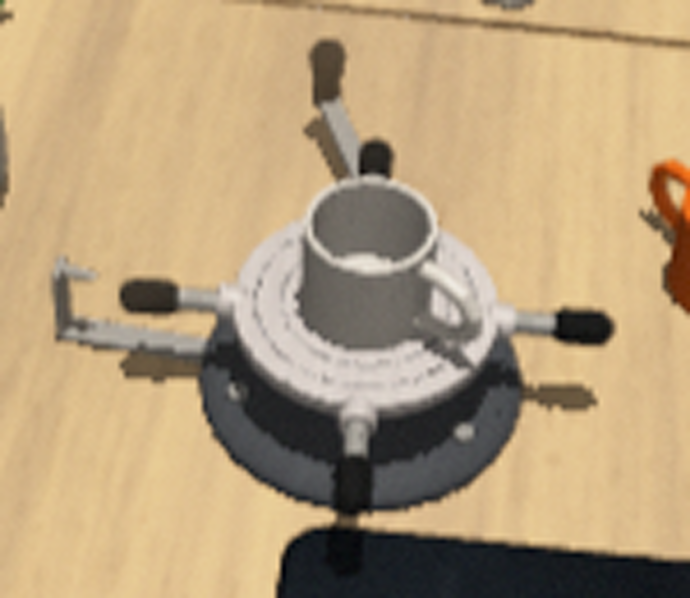

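```bash
cat > fit.py <<'E'
from h import *
import pickle
s,d=pickle.load(open('c0.pkl','rb'))
S=lambda U,V:np.array([190+(U+.5)/5-.5,170+(V+.5)/5-.5])
D=lambda U,V:np.array([215+(U+.5)/4.6-.5,175+(V+.5)/4.6-.5])
def model(p):
    x,y,w,th,a,mx,my,ps=p
    def F(r,ang,z): return [x+r*np.cos(w+ang),y+r*np.sin(w+ang),z]
    kx,ky=.125*np.sin(.5-a),-.086-.125*np.cos(.5-a)
    K=[x+kx*np.cos(w)-ky*np.sin(w),y+kx*np.sin(w)+ky*np.cos(w)]
    h=np.pi/2
    sp=[F(.123,th+k*h,.058) for k in range(4)]
    return [(s,S(588,162),F(.146,0,.05)),(d,D(93,274),F(.146,0,.05)),
     (s,S(612,155),F(.168,0,.053)),(d,D(60,264),F(.168,0,.053)),
     (s,S(593,478),K+[.05]),(d,D(327,66),K+[.05]),
     (s,S(523,153),sp[0]),(s,S(122,305),sp[2]),(s,S(440,365),sp[3]),
     (d,D(137,296),sp[0]),(d,D(352,492),sp[1]),(d,D(596,327),sp[2]),(d,D(375,158),sp[3]),
     (s,S(328,132),[mx,my,.125]),(d,D(371,224),[mx,my,.125]),
     (s,S(202,165),[mx+.052*np.cos(ps),my+.052*np.sin(ps),.096]),(d,D(468,302),[mx+.052*np.cos(ps),my+.052*np.sin(ps),.096])]
def res(p): return np.concatenate([proj(c,P)[0]-uv for c,uv,P in model(p)])
c=onplane(d,D(365,310),.066)
best=min((least_squares(res,[c[0],c[1],w,th,.1,c[0],c[1],ps]) for w in(0,1.5,-1.5,3) for th in(-.3,.3) for ps in(0,1.5,3,-1.5)),key=lambda r:r.cost)
p=best.x;print(np.round(p,4));print(np.round(best.fun.reshape(-1,2),1))
x,y,w,th,a,mx,my,ps=p
print('handle rel pin deg',np.degrees(ps-w),'dir to pin')
E
python3 fit.py
```

```text
[ 0.5396  0.1176 -0.0697  0.1348 -6.2736  0.5354  0.1203  2.7351]
[[-1.4  1. ]
 [ 0.8  0.5]
 [ 1.1 -0.4]
 [-0.6  0.3]
 [-0.5 -0.5]
 [ 0.2  0.6]
 [ 1.3 -1. ]
 [-1.4  0.8]
 [ 1.7  2.8]
 [-1.2 -0.1]
 [-0.3  2. ]
 [ 0.6  0.4]
 [ 0.  -1.2]
 [-1.9 -0.5]
 [ 1.4  0.6]
 [ 3.3  1.8]
 [-0.8  1.1]]
handle rel pin deg 160.7043696108881 dir to pin
```

```bash
cat >> fit.py <<'E'
def foot(fx,fy): return np.round([x+fx*np.cos(w)-fy*np.sin(w),y+fx*np.sin(w)+fy*np.cos(w)],4)
if __name__=='__main__':
    for a_ in(0,.25,.5,.75,1): print('knob',a_,foot(.125*np.sin(.5-a_),-.086-.125*np.cos(.5-a_)))
    print('pivot',foot(0,-.086))
    for n,uv,z in(('glaze',(302.5,333),.056),('bisque',(360,210),.064),('water',(335,178),.091),('orange',(198,270),.06),('vase base',(156,158),0.0),('green',(399,232),.06)): print(n,np.round(onplane(s,uv,z),3))
    print('glaze side',onplane(d,(326.4,157),.056))
    for z in(.1,.15,.2): print('vase top',z,onplane(s,(149,112),z)) 
E
python3 fit.py|tail -20
```

```text
[ 1.4  0.6]
 [ 3.3  1.8]
 [-0.8  1.1]]
handle rel pin deg 160.7043696108881 dir to pin
knob 0 [ 0.5857 -0.0817]
knob 0.25 [ 0.556  -0.0911]
knob 0.5 [ 0.5249 -0.0928]
knob 0.75 [ 0.4943 -0.0868]
knob 1 [ 0.4662 -0.0734]
pivot [0.5336 0.0319]
glaze [ 0.486 -0.236  0.056]
bisque [0.794 0.009 0.064]
water [0.785 0.125 0.091]
orange [0.345 0.008 0.06 ]
vase base [0.375 0.554 0.   ]
green [ 0.841 -0.098  0.06 ]
glaze side [ 0.48303306 -0.24369846  0.056     ]
vase top 0.1 [0.40164301 0.67245992 0.1       ]
vase top 0.15 [0.39056669 0.5839958  0.15      ]
vase top 0.2 [0.37949036 0.49553169 0.2       ]
```

```bash
cat > plan.py <<'E'
from h import *
import sys
from scipy.spatial.transform import Rotation as Ro
def cur():
    o=robot.get_obs();R=Ro.from_quat(o['tool_rot']).as_matrix();return o,R
def plan(P,yaw,n):
    o,R=cur();p=np.array(o['position']);y0=np.arctan2(R[1,0],R[0,0]);dy=(yaw-y0+np.pi)%(2*np.pi)-np.pi
    L=R.T@(np.array(P)-p)*1000/n
    rows=[]
    for i in range(n):
        a=-dy/n*i  # spun so far about tool z
        c,s_=np.cos(a),np.sin(a)
        rows.append((round(c*L[0]+s_*L[1]),round(-s_*L[0]+c*L[1]),round(L[2],1),round(-dy/n,3)))
    print('t',o['time'],'pos',p.round(4),'yaw',round(y0,3),'tilt',R[:,2].round(3),'F',np.round(o['ft_force'],1),'q6',round(o['q'][5],2))
    for k in range(0,n,8): print(rows[k:k+8])
if __name__=='__main__':
    a=[float(v) for v in sys.argv[1:]]; plan(a[:3],a[3],int(a[4]))
E
python3 plan.py .586 -.083 .2 2.0 16
```

```text
t 1.45 pos [0.2456 0.5747 0.2226] yaw 2.738 tilt [ 0. -0. -1.] F [-0.3  1.1  1. ] q6 -0.18
[(-36, -29, np.float64(1.4), np.float64(0.046)), (-37, -28, np.float64(1.4), np.float64(0.046)), (-38, -26, np.float64(1.4), np.float64(0.046)), (-39, -24, np.float64(1.4), np.float64(0.046)), (-41, -22, np.float64(1.4), np.float64(0.046)), (-42, -20, np.float64(1.4), np.float64(0.046)), (-42, -19, np.float64(1.4), np.float64(0.046)), (-43, -17, np.float64(1.4), np.float64(0.046))]
[(-44, -15, np.float64(1.4), np.float64(0.046)), (-45, -13, np.float64(1.4), np.float64(0.046)), (-45, -10, np.float64(1.4), np.float64(0.046)), (-46, -8, np.float64(1.4), np.float64(0.046)), (-46, -6, np.float64(1.4), np.float64(0.046)), (-46, -4, np.float64(1.4), np.float64(0.046)), (-46, -2, np.float64(1.4), np.float64(0.046)), (-46, 0, np.float64(1.4), np.float64(0.046))]
```

Emit:
play_rows:
  commands:
    - {"x": -36, "y": -29, "z": 0, "spin": 0.046}
    - {"x": -37, "y": -28, "z": 0, "spin": 0.046}
    - {"x": -38, "y": -26, "z": 0, "spin": 0.046}
    - {"x": -39, "y": -24, "z": 0, "spin": 0.046}
    - {"x": -41, "y": -22, "z": 0, "spin": 0.046}
    - {"x": -42, "y": -20, "z": 0, "spin": 0.046}
    - {"x": -42, "y": -19, "z": 0, "spin": 0.046}
    - {"x": -43, "y": -17, "z": 0, "spin": 0.046}
  grip: 0.5
  newtons: 5

```text
time: 2.25
position: [0.4197, 0.2421, 0.2227]
tool_rot: [0.377, 0.926, 0.005, 0.002]
ft_force: [0.2, 0.6, -0.1]
grip_width: 0.0442
```

```bash
python3 plan.py .586 -.083 .2 2.0 10
```

```text
t 2.25 pos [0.4197 0.2421 0.2227] yaw 2.368 tilt [ 0.007  0.007 -1.   ] F [ 0.2  0.6 -0.1] q6 -0.51
[(-35, -12, np.float64(2.1), np.float64(0.037)), (-35, -10, np.float64(2.1), np.float64(0.037)), (-35, -9, np.float64(2.1), np.float64(0.037)), (-36, -8, np.float64(2.1), np.float64(0.037)), (-36, -6, np.float64(2.1), np.float64(0.037)), (-36, -5, np.float64(2.1), np.float64(0.037)), (-36, -4, np.float64(2.1), np.float64(0.037)), (-36, -2, np.float64(2.1), np.float64(0.037))]
[(-37, -1, np.float64(2.1), np.float64(0.037)), (-37, 0, np.float64(2.1), np.float64(0.037))]
```

Emit:
play_rows:
  commands:
    - {"x": -44, "y": -15, "z": 1, "spin": 0.046}
    - {"x": -44, "y": -13, "z": 1, "spin": 0.046}
    - {"x": -45, "y": -10, "z": 2, "spin": 0.046}
    - {"x": -45, "y": -8, "z": 2, "spin": 0.046}
    - {"x": -45, "y": -6, "z": 3, "spin": 0.046}
    - {"x": -45, "y": -4, "z": 3, "spin": 0.046}
    - {"x": -45, "y": -2, "z": 3, "spin": 0.046}
    - {"x": -46, "y": 0, "z": 3, "spin": 0.046}

```text
time: 3.05
position: [0.5919, -0.0993, 0.2059]
tool_rot: [0.548, 0.836, 0.007, 0.004]
ft_force: [1.6, -0.3, 1.0]
grip_width: 0.0433
```

```bash
python3 plan.py .586 -.083 .15 2.0 3; python3 - <<'E'
from h import *
for n in('scene','side','wrist'):
    c=cams.camera(n); cv2.imwrite(f'pics/{n}1.png',c['img'][:,:,::-1])
E
```

```text
t 3.05 pos [ 0.5919 -0.0993  0.2059] yaw 1.982 tilt [ 0.014  0.008 -1.   ] F [ 1.6 -0.3  1. ] q6 -0.78
[(6, 0, np.float64(18.6), np.float64(-0.006)), (6, 0, np.float64(18.6), np.float64(-0.006)), (6, 0, np.float64(18.6), np.float64(-0.006))]
```

View pics/scene1.png

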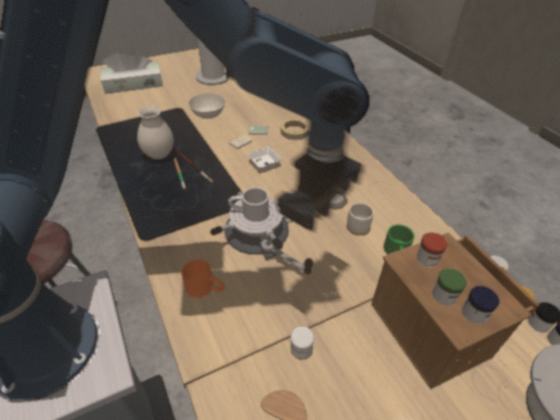

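View pics/wrist1.png

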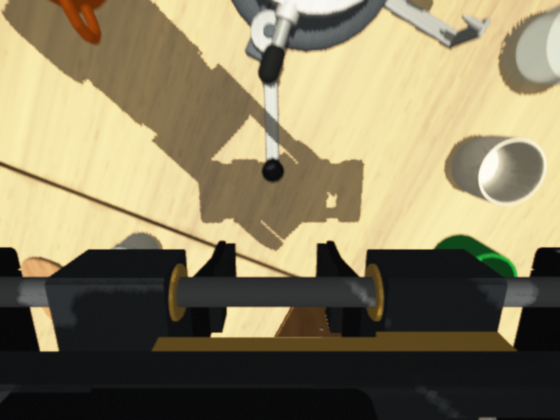

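The gripper is above and beyond the knob, which the wrist view shows at (273,171), centred between the fingers (215–340). I'll locate it with the wrist calibration.

```bash
cat >> h.py <<'E'
from scipy.spatial.transform import Rotation as Ro
def wplane(o,c,uv,z):
    R=Ro.from_quat(o['tool_rot']).as_matrix();T=np.eye(4);T[:3,:3]=R;T[:3,3]=o['position'];M=T@c['mount']
    d=M[:3,:3]@np.array([(uv[0]-c['cx'])/c['fx'],-(uv[1]-c['cy'])/c['fy'],-1]);return M[:3,3]+d*(z-M[2,3])/d[2]
E
python3 - <<'E'
from h import *
o=robot.get_obs();c=cams.camera('wrist')
print(wplane(o,c,(273,170),.065))
E
python3 plan.py .586 -.083 .04 2.0 8
```

```text
[ 0.58074323 -0.07685242  0.065     ]
t 3.25 pos [ 0.5912 -0.0985  0.2054] yaw 1.982 tilt [ 0.013  0.009 -1.   ] F [-0.7  0.5 -0.2] q6 -0.78
[(2, 0, np.float64(20.7), np.float64(-0.002)), (2, 0, np.float64(20.7), np.float64(-0.002)), (2, 0, np.float64(20.7), np.float64(-0.002)), (2, 0, np.float64(20.7), np.float64(-0.002)), (2, 0, np.float64(20.7), np.float64(-0.002)), (2, 0, np.float64(20.7), np.float64(-0.002)), (2, 0, np.float64(20.7), np.float64(-0.002)), (2, 0, np.float64(20.7), np.float64(-0.002))]
```

Emit:
play_rows:
  commands:
    - {"x": 5, "y": 0, "z": 22, "spin": 0}
    - {"x": 5, "y": 0, "z": 22, "spin": 0}
    - {"x": 4, "y": 0, "z": 22, "spin": 0}
    - {"x": 3, "y": 0, "z": 22, "spin": 0}
    - {"x": 2, "y": 0, "z": 20, "spin": 0}

```text
time: 3.75
position: [0.5841, -0.0729, 0.0991]
tool_rot: [0.545, 0.839, 0.009, 0.005]
ft_force: [-0.2, 0.9, -0.6]
grip_width: 0.0436
```

```bash
python3 plan.py .583 -.081 .042 2.0 3; python3 - <<'E'
from h import *
for n in('scene','wrist'):
    c=cams.camera(n); cv2.imwrite(f'pics/{n}2.png',c['img'][:,:,::-1])
E
```

```text
t 3.75 pos [ 0.5841 -0.0729  0.0991] yaw 1.99 tilt [ 0.018  0.008 -1.   ] F [-0.2  0.9 -0.6] q6 -0.75
[(-2, -2, np.float64(19.0), np.float64(-0.003)), (-2, -2, np.float64(19.0), np.float64(-0.003)), (-2, -2, np.float64(19.0), np.float64(-0.003))]
```

View pics/wrist2.png

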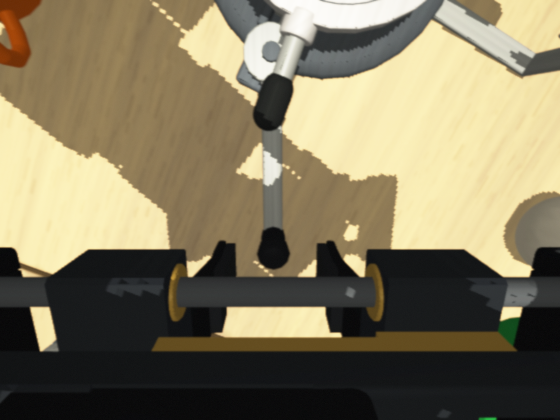

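```bash
python3 - <<'E'
from h import *
o=robot.get_obs();c=cams.camera('wrist')
print(o['position'],wplane(o,c,(273,240),.066))
E
python3 plan.py .5825 -.0795 .042 2.0 4
```

```text
[ 0.58192228 -0.07220978  0.09728307] [ 0.58012338 -0.07374773  0.066     ]
t 3.9 pos [ 0.5835 -0.0731  0.0988] yaw 1.99 tilt [ 0.016  0.009 -1.   ] F [ 0.3 -0.3  0.7] q6 -0.75
[(-1, -1, np.float64(14.2), np.float64(-0.003)), (-1, -1, np.float64(14.2), np.float64(-0.003)), (-1, -1, np.float64(14.2), np.float64(-0.003)), (-1, -1, np.float64(14.2), np.float64(-0.003))]
```

Emit:
play_rows:
  commands:
    - {"x": -1, "y": 0, "z": 15, "spin": 0}
    - {"x": -1, "y": 0, "z": 15, "spin": 0}
    - {"x": -1, "y": 0, "z": 15, "spin": 0}
    - {"x": -1, "y": 0, "z": 12, "spin": 0}

```text
time: 4.3
position: [0.5908, -0.0761, 0.0449]
tool_rot: [0.543, 0.839, 0.01, 0.01]
ft_force: [0.4, -0.1, -0.7]
grip_width: 0.0433
```

```bash
python3 plan.py .5825 -.0795 .042 2.0 3; python3 - <<'E'
from h import *
for n in('scene','side','wrist'):
    c=cams.camera(n); cv2.imwrite(f'pics/{n}3.png',c['img'][:,:,::-1])
E
```

```text
t 4.3 pos [ 0.5908 -0.0761  0.0449] yaw 1.992 tilt [ 0.028  0.005 -1.   ] F [ 0.4 -0.1 -0.7] q6 -0.76
[(0, -3, np.float64(0.9), np.float64(-0.003)), (0, -3, np.float64(0.9), np.float64(-0.003)), (0, -3, np.float64(0.9), np.float64(-0.003))]
```

View pics/wrist3.png

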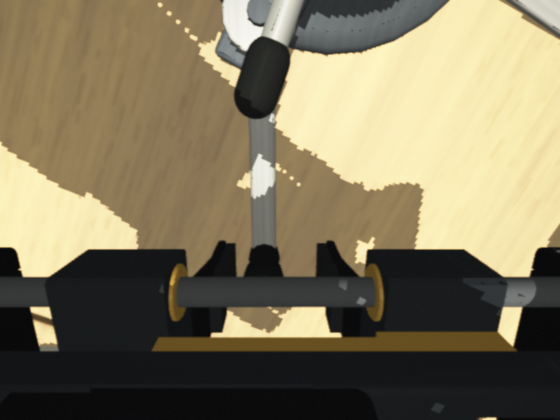

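View pics/side3.png

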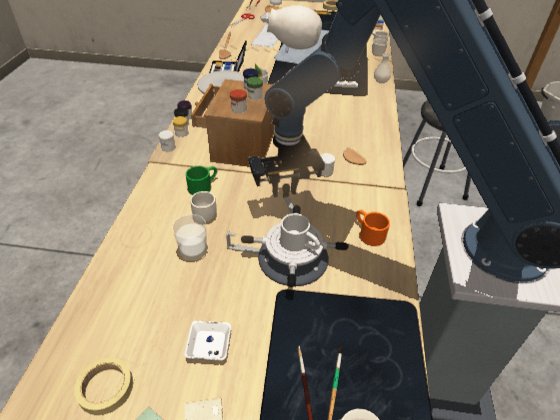

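The knob is between the fingers at (262,262), and there is no contact force. I'll push in the off direction (tool -y) along the lever's arc.

Emit:
play_rows:
  commands:
    - {"x": 0, "y": -7, "z": 0, "spin": 0}
    - {"x": 0, "y": -7, "z": 0, "spin": 0}
    - {"x": 0, "y": -8, "z": 0, "spin": 0.06}
    - {"x": 0, "y": -8, "z": 0, "spin": 0.06}
    - {"x": 0, "y": -8, "z": 0, "spin": 0.06}

```text
time: 4.95
position: [0.5555, -0.0917, 0.0469]
tool_rot: [0.619, 0.785, 0.012, 0.012]
ft_force: [1.0, 1.1, -0.6]
grip_width: 0.0434
```

```bash
python3 plan.py .556 -.091 .044 1.75 3; python3 - <<'E'
from h import *
for n in('scene','side','wrist'):
    c=cams.camera(n); cv2.imwrite(f'pics/{n}4.png',c['img'][:,:,::-1])
E
```

```text
t 4.95 pos [ 0.5555 -0.0917  0.0469] yaw 1.806 tilt [ 0.034  0.004 -0.999] F [ 1.   1.1 -0.6] q6 -0.63
[(0, 0, np.float64(1.0), np.float64(0.019)), (0, 0, np.float64(1.0), np.float64(0.019)), (0, 0, np.float64(1.0), np.float64(0.019))]
```

View pics/wrist4.png

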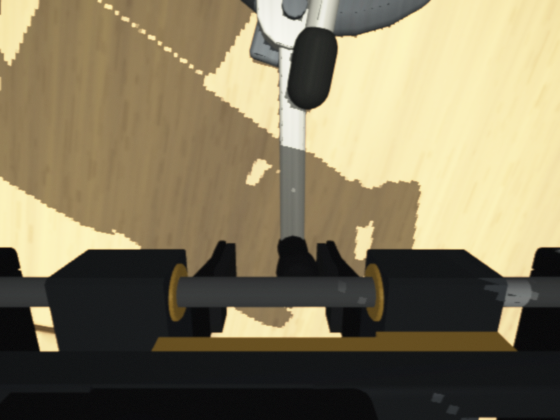

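Emit:
play_rows:
  commands:
    - {"x": 0, "y": -10, "z": 0.5, "spin": 0.08}
    - {"x": 0, "y": -10, "z": 0.5, "spin": 0.08}
    - {"x": 0, "y": -10, "z": 0.5, "spin": 0.08}
    - {"x": 0, "y": -10, "z": 0.5, "spin": 0.08}
    - {"x": 0, "y": -10, "z": 0, "spin": 0.08}
    - {"x": 0, "y": -10, "z": 0, "spin": 0.08}
    - {"x": 0, "y": -10, "z": 0, "spin": 0.08}

```text
time: 5.8
position: [0.4964, -0.0939, 0.0463]
tool_rot: [0.815, 0.579, 0.022, 0.018]
ft_force: [2.0, 0.0, -0.9]
grip_width: 0.0436
```

```bash
python3 plan.py .466 -.073 .044 1.0 5; python3 - <<'E'
from h import *
for n in('scene','side','wrist'):
    c=cams.camera(n); cv2.imwrite(f'pics/{n}5.png',c['img'][:,:,::-1])
E
```

```text
t 5.8 pos [ 0.4964 -0.0939  0.0463] yaw 1.236 tilt [ 0.057 -0.003 -0.998] F [ 2.   0.  -0.9] q6 -0.12
[(2, -7, np.float64(0.1), np.float64(0.047)), (2, -7, np.float64(0.1), np.float64(0.047)), (1, -7, np.float64(0.1), np.float64(0.047)), (1, -7, np.float64(0.1), np.float64(0.047)), (1, -7, np.float64(0.1), np.float64(0.047))]
```

View pics/wrist5.png

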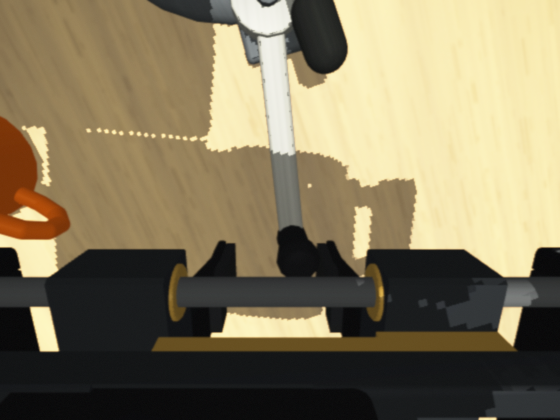

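Emit:
play_rows:
  commands:
    - {"x": 2, "y": -13, "z": 0, "spin": 0.1}
    - {"x": 2, "y": -13, "z": 0, "spin": 0.1}
    - {"x": 1, "y": -10, "z": 0, "spin": 0.05}

```text
time: 6.25
position: [0.4722, -0.0788, 0.0457]
tool_rot: [0.88, 0.474, 0.028, 0.021]
ft_force: [1.0, -2.3, -0.4]
grip_width: 0.0436
```

```bash
python3 plan.py .466 -.073 .044 1.0 5; python3 - <<'E'
from h import *
for n in('scene','side','wrist'):
    c=cams.camera(n); cv2.imwrite(f'pics/{n}6.png',c['img'][:,:,::-1])
E
```

```text
t 6.25 pos [ 0.4722 -0.0788  0.0457] yaw 0.989 tilt [ 0.069 -0.01  -0.998] F [ 1.  -2.3 -0.4] q6 0.13
[(0, -2, np.float64(0.3), np.float64(-0.002)), (0, -2, np.float64(0.3), np.float64(-0.002)), (0, -2, np.float64(0.3), np.float64(-0.002)), (0, -2, np.float64(0.3), np.float64(-0.002)), (0, -2, np.float64(0.3), np.float64(-0.002))]
```

View pics/wrist6.png

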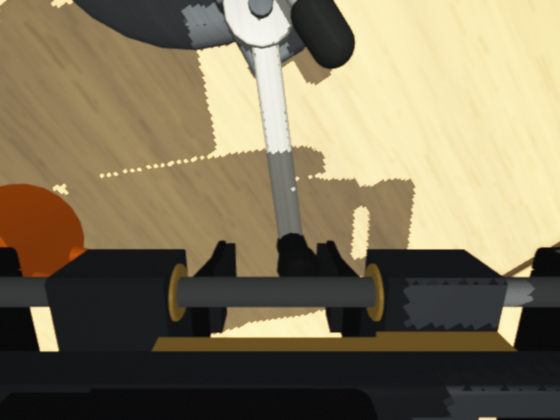

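Emit:
play_rows:
  commands:
    - {"x": 1, "y": -8, "z": 0, "spin": 0.06}
    - {"x": 1, "y": -6, "z": 0, "spin": 0.04}

```text
time: 6.6
position: [0.4644, -0.0706, 0.0452]
tool_rot: [0.901, 0.432, 0.03, 0.021]
ft_force: [1.4, -2.9, -0.1]
grip_width: 0.0437
```

Emit:
play_rows:
  commands:
    - {"x": 0, "y": -3, "z": 0, "spin": 0}

```text
time: 6.7
position: [0.4634, -0.0695, 0.0452]
tool_rot: [0.901, 0.433, 0.03, 0.022]
ft_force: [0.5, -4.4, 0.6]
grip_width: 0.0437
```

Emit:
play_rows:
  commands:
    - {"x": 0, "y": -3, "z": 0, "spin": 0}

```text
time: 6.8
position: [0.4623, -0.0683, 0.0451]
tool_rot: [0.9, 0.434, 0.031, 0.022]
ft_force: [1.1, -2.8, -0.3]
grip_width: 0.0435
```

Emit:
play_rows:
  commands:
    - {"x": 0, "y": -3, "z": 0, "spin": 0}

```text
time: 6.9
position: [0.4608, -0.0669, 0.045]
tool_rot: [0.9, 0.434, 0.032, 0.023]
ft_force: [1.2, -3.2, 0.2]
grip_width: 0.0439
```

Emit:
play_rows:
  commands:
    - {"x": 0, "y": -6, "z": 0, "spin": 0}

```text
time: 7.0
position: [0.4594, -0.0653, 0.045]
tool_rot: [0.9, 0.434, 0.034, 0.026]
ft_force: [4.5, -11.0, -2.6]
grip_width: 0.0451
```

Emit:
play_rows:
  commands:
    - {"x": 0, "y": -6, "z": 0, "spin": 0}

```text
time: 7.1
position: [0.4589, -0.0642, 0.0451]
tool_rot: [0.899, 0.435, 0.037, 0.031]
ft_force: [4.1, -11.5, -4.4]
grip_width: 0.0476
```

```bash
python3 plan.py .466 -.073 .044 1.0 1; python3 - <<'E'
from h import *
for n in('scene','side','wrist'):
    c=cams.camera(n); cv2.imwrite(f'pics/{n}7.png',c['img'][:,:,::-1])
E
```

```text
t 7.1 pos [ 0.4589 -0.0642  0.0451] yaw 0.902 tilt [ 0.093 -0.023 -0.995] F [  4.1 -11.5  -4.4] q6 0.24
[(-3, 11, np.float64(1.9), np.float64(-0.098))]
```

View pics/wrist7.png

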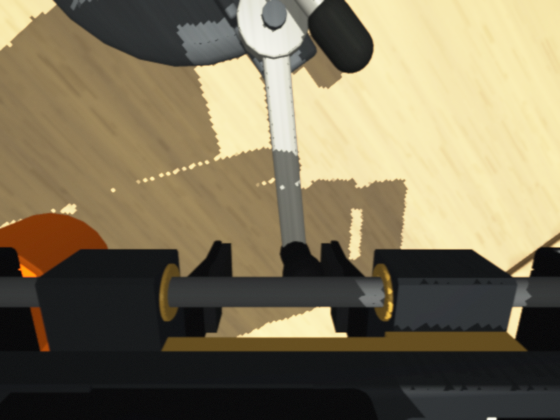

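The brake is at its stop: the force jumped to 12 N while motion stopped. I'll back off and lift. The tool tilt is drifting, so I'm watching it.

Emit:
play_rows:
  commands:
    - {"x": 0, "y": 16, "z": 0, "spin": 0}
    - {"x": 0, "y": 0, "z": -30, "spin": 0}
    - {"x": 0, "y": 0, "z": -40, "spin": 0}
    - {"x": 0, "y": 0, "z": -40, "spin": 0}

```text
time: 7.65
position: [0.4559, -0.0692, 0.1526]
tool_rot: [0.899, 0.436, 0.03, 0.021]
ft_force: [0.8, -0.6, 0.4]
grip_width: 0.0435
```

```bash
python3 plan.py .466 -.073 .2 .9 1
```

```text
t 7.65 pos [ 0.4559 -0.0692  0.1526] yaw 0.903 tilt [ 0.072 -0.012 -0.997] F [ 0.8 -0.6  0.4] q6 0.24
[(5, 13, np.float64(-46.5), np.float64(0.003))]
```

Emit:
play_rows:
  commands:
    - {"x": 0, "y": 0, "z": 0, "spin": 0}
    - {"x": 0, "y": 0, "z": 0, "spin": 0}
    - {"x": 0, "y": 0, "z": 0, "spin": 0}
    - {"x": 0, "y": 0, "z": 0, "spin": 0}

```text
time: 8.05
position: [0.4539, -0.067, 0.1545]
tool_rot: [0.899, 0.437, 0.03, 0.021]
ft_force: [-0.1, 0.1, -0.1]
grip_width: 0.0434
```

```bash
python3 plan.py .466 -.073 .2 .9 1;  python3 - <<'E'
from h import *
import pickle
s=cams.camera('scene');d=cams.camera('side');w=cams.camera('wrist')
pickle.dump((s,d),open('c8.pkl','wb'))
a=cv2.resize(s['img'][130:340,150:430],None,fx=2.8,fy=2.8,interpolation=2)[:,:,::-1]
b=cv2.resize(d['img'][120:305,180:400],None,fx=3.2,fy=3.2,interpolation=2)[:,:,::-1]
cv2.imwrite('pics/sc8.png',a);cv2.imwrite('pics/sd8.png',b);cv2.imwrite('pics/w8.png',w['img'][:,:,::-1])
E
```

```text
t 8.05 pos [ 0.4539 -0.067   0.1545] yaw 0.906 tilt [ 0.072 -0.011 -0.997] F [-0.1  0.1 -0.1] q6 0.24
[(4, 16, np.float64(-44.4), np.float64(0.006))]
```

View pics/sc8.png

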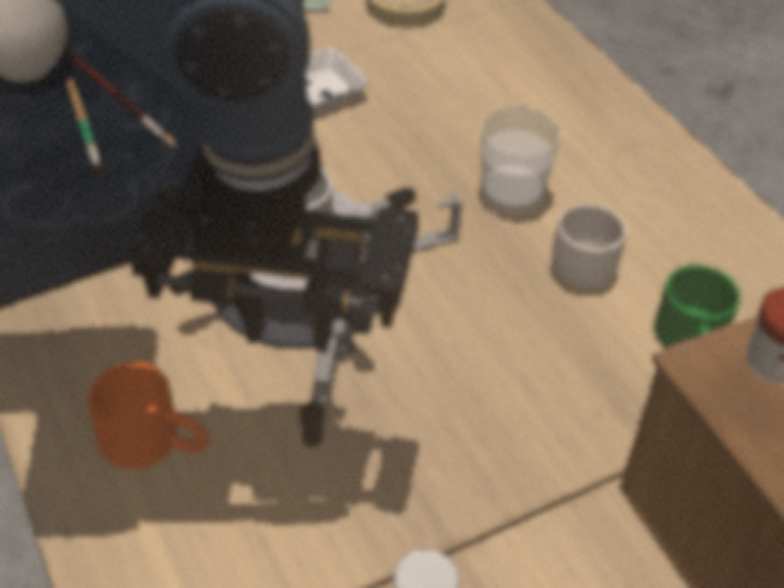

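View pics/sd8.png

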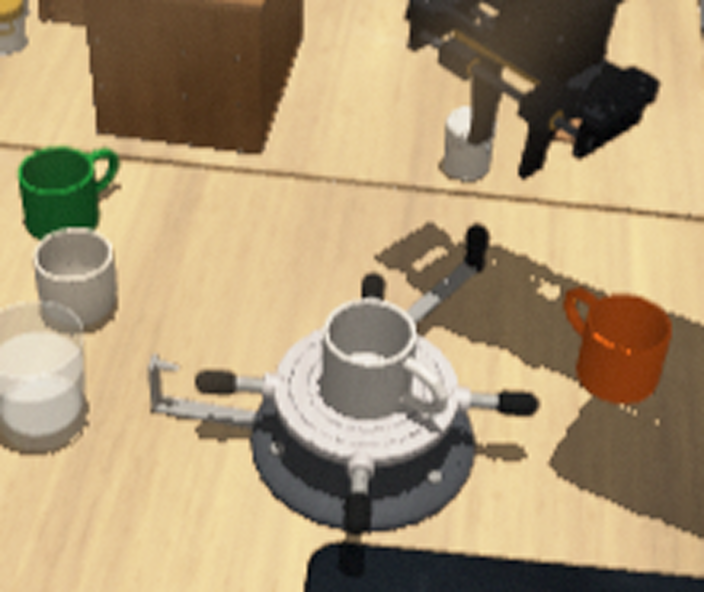

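View pics/w8.png

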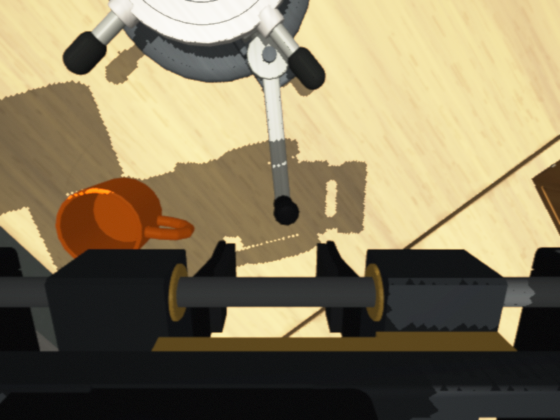

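```bash
python3 - <<'E'
import fit
from fit import *
for a_ in(.8,.9,1.): 
    K=foot(.125*np.sin(.5-a_),-.086-.125*np.cos(.5-a_)).tolist()
    print(a_,proj(d,K+[.05])-[180,120],proj(s,K+[.05]))
    print((proj(d,K+[.05])-[180,120])*3.2,(proj(s,K+[.05])-[150,130])*2.8)
for R in(.118,):print('arm2',foot(R*np.cos(th+np.pi),R*np.sin(th+np.pi)),'yaw',w+th+np.pi)
E
python3 plan.py .425 .11 .15 3.2 1
```

```text
[ 0.5396  0.1176 -0.0697  0.1348 -6.2736  0.5354  0.1203  2.7351]
[[-1.4  1. ]
 [ 0.8  0.5]
 [ 1.1 -0.4]
 [-0.6  0.3]
 [-0.5 -0.5]
 [ 0.2  0.6]
 [ 1.3 -1. ]
 [-1.4  0.8]
 [ 1.7  2.8]
 [-1.2 -0.1]
 [-0.3  2. ]
 [ 0.6  0.4]
 [ 0.  -1.2]
 [-1.9 -0.5]
 [ 1.4  0.6]
 [ 3.3  1.8]
 [-0.8  1.1]]
handle rel pin deg 160.7043696108881 dir to pin
0.8 [[140.62220137  72.74583819]] [[271.64917355 279.87948179]]
[[449.99104439 232.78668222]] [[340.61768594 419.662549  ]]
0.9 [[144.63579413  74.40695714]] [[266.19360025 280.0163026 ]]
[[462.83454121 238.10226286]] [[325.3420807  420.04564728]]
1.0 [[148.4374152   76.32161919]] [[260.7693948  279.70604139]]
[[474.99972862 244.22918142]] [[310.15430545 419.17691589]]
arm2 [0.4218 0.11  ] yaw 3.206694748854665
t 8.2 pos [ 0.4543 -0.0673  0.1546] yaw 0.906 tilt [ 0.073 -0.011 -0.997] F [ 0.1  0.1 -0.2] q6 0.24
[(121, -133, np.float64(0.5), np.float64(-2.294))]
```

```bash
python3 plan.py .422 .11 .17 3.2067 18|sed 's/np.float64//g'
```

```text
t 8.2 pos [ 0.4543 -0.0673  0.1546] yaw 0.906 tilt [ 0.073 -0.011 -0.997] F [ 0.1  0.1 -0.2] q6 0.24
[(7, -7, (-1.1), (-0.128)), (8, -7, (-1.1), (-0.128)), (8, -6, (-1.1), (-0.128)), (9, -4, (-1.1), (-0.128)), (9, -3, (-1.1), (-0.128)), (10, -2, (-1.1), (-0.128)), (10, -1, (-1.1), (-0.128)), (10, 1, (-1.1), (-0.128))]
[(10, 2, (-1.1), (-0.128)), (10, 3, (-1.1), (-0.128)), (9, 4, (-1.1), (-0.128)), (8, 5, (-1.1), (-0.128)), (8, 6, (-1.1), (-0.128)), (7, 7, (-1.1), (-0.128)), (6, 8, (-1.1), (-0.128)), (5, 9, (-1.1), (-0.128))]
[(4, 9, (-1.1), (-0.128)), (2, 10, (-1.1), (-0.128))]
```

Emit:
play_rows:
  commands:
    - {"x": 7, "y": -7, "z": -4, "spin": -0.14}
    - {"x": 8, "y": -7, "z": -4, "spin": -0.14}
    - {"x": 8, "y": -6, "z": -4, "spin": -0.14}
    - {"x": 9, "y": -4, "z": -4, "spin": -0.14}
    - {"x": 9, "y": -3, "z": -2, "spin": -0.14}
    - {"x": 10, "y": -2, "z": -2, "spin": -0.14}
    - {"x": 10, "y": -1, "z": 0, "spin": -0.14}
    - {"x": 10, "y": 1, "z": 0, "spin": -0.14}

```text
time: 9.0
position: [0.4331, 0.0128, 0.1679]
tool_rot: [0.512, 0.859, 0.012, 0.029]
ft_force: [0.1, -0.5, 0.4]
grip_width: 0.0432
```

```bash
python3 plan.py .422 .11 .17 3.2067 10|sed 's/np.float64//g'
```

```text
t 9.0 pos [0.4331 0.0128 0.1679] yaw 2.066 tilt [ 0.062 -0.008 -0.998] F [ 0.1 -0.5  0.4] q6 -0.74
[(9, 4, (-0.4), (-0.114)), (9, 5, (-0.4), (-0.114)), (8, 6, (-0.4), (-0.114)), (7, 6, (-0.4), (-0.114)), (7, 7, (-0.4), (-0.114)), (6, 8, (-0.4), (-0.114)), (5, 9, (-0.4), (-0.114)), (4, 9, (-0.4), (-0.114))]
[(3, 9, (-0.4), (-0.114)), (2, 10, (-0.4), (-0.114))]
```

Emit:
play_rows:
  commands:
    - {"x": 9, "y": 4, "z": 0, "spin": -0.14}
    - {"x": 9, "y": 5, "z": 0, "spin": -0.14}
    - {"x": 8, "y": 7, "z": 0, "spin": -0.14}
    - {"x": 7, "y": 8, "z": 0, "spin": -0.14}
    - {"x": 6, "y": 9, "z": 0, "spin": -0.14}
    - {"x": 5, "y": 10, "z": 0, "spin": -0.14}
    - {"x": 4, "y": 10, "z": 0, "spin": -0.14}
    - {"x": 3, "y": 11, "z": 0, "spin": -0.14}

```text
time: 9.8
position: [0.42, 0.101, 0.1616]
tool_rot: [-0.046, 0.999, -0.004, 0.025]
ft_force: [-0.2, 0.0, -1.3]
grip_width: 0.0436
```

```bash
python3 plan.py .422 .11 .11 3.2067 3|sed 's/np.float64//g';  python3 - <<'E'
from h import *
w=cams.camera('wrist')
cv2.imwrite('pics/w9.png',w['img'][:,:,::-1])
E
```

```text
t 9.8 pos [0.42   0.101  0.1616] yaw -3.049 tilt [ 0.05  -0.006 -0.999] F [-0.2  0.  -1.3] q6 -1.68
[(0, 3, (17.2), (0.009)), (0, 3, (17.2), (0.009)), (0, 3, (17.2), (0.009))]
```

View pics/w9.png

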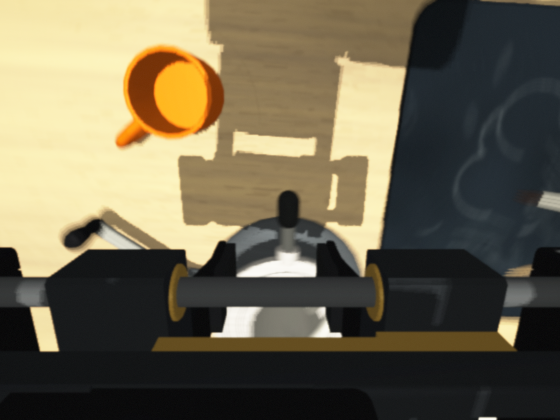

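```bash
python3 - <<'E'
from h import *
o=robot.get_obs();c=cams.camera('wrist')
print(wplane(o,c,(288,195),.06),wplane(o,c,(289,228),.066))
E
python3 plan.py .421 .112 .11 3.2067 3|sed 's/np.float64//g'
```

```text
[0.41034336 0.10997574 0.06      ] [0.43713466 0.11354404 0.066     ]
t 9.9 pos [0.4195 0.1014 0.1616] yaw -3.054 tilt [ 0.05  -0.006 -0.999] F [-0.5 -1.   0.1] q6 -1.67
[(0, 4, (17.2), (0.008)), (0, 4, (17.2), (0.008)), (0, 4, (17.2), (0.008))]
```

```bash
python3 plan.py .419 .111 .053 3.2067 5|sed 's/np.float64//g'
```

```text
t 9.9 pos [0.4195 0.1014 0.1616] yaw -3.054 tilt [ 0.05  -0.006 -0.999] F [-0.5 -1.   0.1] q6 -1.67
[(1, 2, (21.7), (0.005)), (1, 2, (21.7), (0.005)), (1, 2, (21.7), (0.005)), (1, 2, (21.7), (0.005)), (1, 2, (21.7), (0.005))]
```

Emit:
play_rows:
  commands:
    - {"x": 1, "y": 3, "z": 22, "spin": 0}
    - {"x": 0, "y": 3, "z": 22, "spin": 0}
    - {"x": 0, "y": 2, "z": 22, "spin": 0}

```text
time: 10.2
position: [0.4248, 0.1083, 0.0956]
tool_rot: [-0.039, 0.999, -0.004, 0.029]
ft_force: [-0.0, 0.5, 0.2]
grip_width: 0.0436
```

```bash
python3 plan.py .419 .111 .053 3.2067 3|sed 's/np.float64//g'; python3 - <<'E'
from h import *
w=cams.camera('wrist')
cv2.imwrite('pics/w10.png',w['img'][:,:,::-1])
E
```

```text
t 10.2 pos [0.4248 0.1083 0.0956] yaw -3.063 tilt [ 0.058 -0.006 -0.998] F [-0.   0.5  0.2] q6 -1.64
[(3, 1, (14.1), (0.004)), (3, 1, (14.1), (0.004)), (3, 1, (14.1), (0.004))]
```

View pics/w10.png

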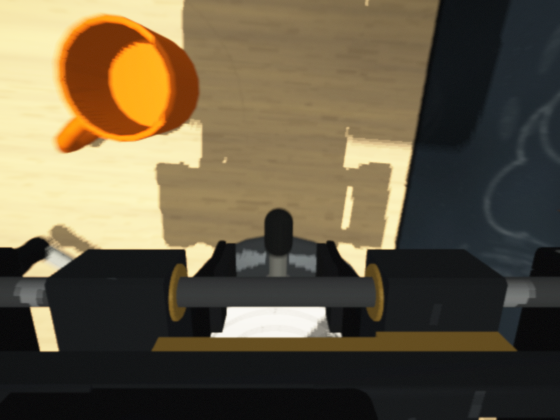

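The arm's end (278,232) is centred between the fingers, so I'll continue down.

Emit:
play_rows:
  commands:
    - {"x": 4, "y": 1, "z": 17, "spin": 0.02}
    - {"x": 4, "y": 1, "z": 17, "spin": 0.02}
    - {"x": 3, "y": 1, "z": 11, "spin": 0.02}

```text
time: 10.55
position: [0.4158, 0.1091, 0.046]
tool_rot: [-0.003, 1.0, -0.003, 0.027]
ft_force: [-0.2, -0.7, -0.2]
grip_width: 0.0435
```

```bash
python3 plan.py .419 .111 .053 3.2067 1|sed 's/np.float64//g'; python3 - <<'E'
from h import *
w=cams.camera('wrist')
cv2.imwrite('pics/w11.png',w['img'][:,:,::-1])
d=cams.camera('side')
b=cv2.resize(d['img'][120:305,180:400],None,fx=3.2,fy=3.2,interpolation=2)[:,:,::-1]
cv2.imwrite('pics/sd11.png',b)
E
```

```text
t 10.55 pos [0.4158 0.1091 0.046 ] yaw -3.135 tilt [ 0.053 -0.007 -0.999] F [-0.2 -0.7 -0.2] q6 -1.56
[(-4, 2, (-6.8), (-0.059))]
```

View pics/w11.png

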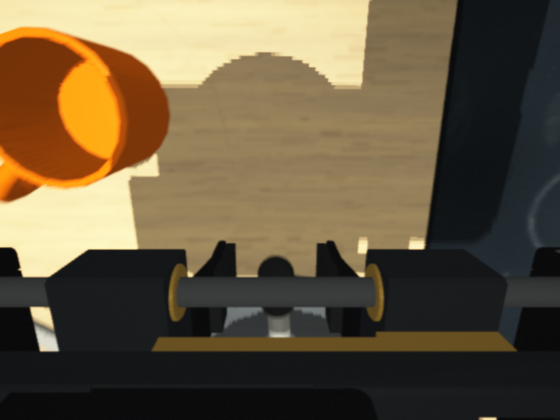

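View pics/sd11.png

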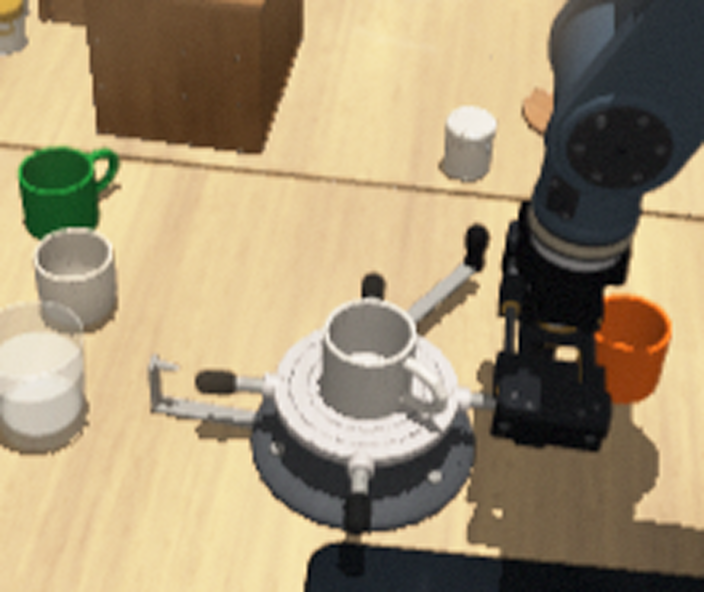

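Emit:
play_rows:
  commands:
    - {"x": 0, "y": 3, "z": -2, "spin": 0}
    - {"x": 0, "y": 6, "z": -1, "spin": 0.02}
    - {"x": 0, "y": 9, "z": 0, "spin": 0.06}
    - {"x": -1, "y": 10, "z": 0, "spin": 0.08}
    - {"x": 0, "y": 10, "z": 0, "spin": 0.08}
    - {"x": -1, "y": 10, "z": 0, "spin": 0.08}
  grip: 0.36

```text
time: 11.25
position: [0.4242, 0.1564, 0.0537]
tool_rot: [0.165, 0.986, 0.001, 0.028]
ft_force: [-0.5, 0.7, -1.0]
grip_width: 0.0312
```

```bash
cat > arc.py <<'E'
from plan import *
C=np.array([.5396,.1176])
o,R=cur();v=o['position'][:2]-C
print('t',o['time'],'r %.4f az %.3f yaw %.3f z %.4f'%(np.hypot(*v),np.arctan2(v[1],v[0]),np.arctan2(R[1,0],R[0,0]),o['position'][2]),'tilt',R[:,2].round(3),'F',np.round(o['ft_force'],1),'q6',round(o['q'][5],2),'g',round(o['grip_width'],4))
E
python3 arc.py
```

```text
t 11.25 r 0.1217 az 2.818 yaw 2.809 z 0.0537 tilt [ 0.055 -0.007 -0.998] F [-0.5  0.7 -1. ] q6 -1.1 g 0.0312
```

Emit:
play_rows:
  commands:
    - {"x": -0.6, "y": 11, "z": 0.5, "spin": 0.09}
    - {"x": -0.6, "y": 12, "z": 0.5, "spin": 0.1}
    - {"x": -0.6, "y": 12, "z": 0.5, "spin": 0.1}
    - {"x": -0.6, "y": 12, "z": 0.5, "spin": 0.1}
    - {"x": -0.6, "y": 12, "z": 0, "spin": 0.1}
    - {"x": -0.6, "y": 12, "z": 0, "spin": 0.1}

```text
time: 11.85
position: [0.4679, 0.2154, 0.0608]
tool_rot: [0.457, 0.889, 0.01, 0.028]
ft_force: [0.2, -0.3, 0.1]
grip_width: 0.0313
```

```bash
python3 arc.py; python3 - <<'E'
from h import *
w=cams.camera('wrist')
cv2.imwrite('pics/w12.png',w['img'][:,:,::-1])
d=cams.camera('side')
b=cv2.resize(d['img'][120:305,180:400],None,fx=3.2,fy=3.2,interpolation=2)[:,:,::-1]
cv2.imwrite('pics/sd12.png',b)
E
```

```text
t 11.85 r 0.1212 az 2.203 yaw 2.191 z 0.0608 tilt [ 0.059 -0.007 -0.998] F [ 0.2 -0.3  0.1] q6 -0.36 g 0.0313
```

View pics/w12.png

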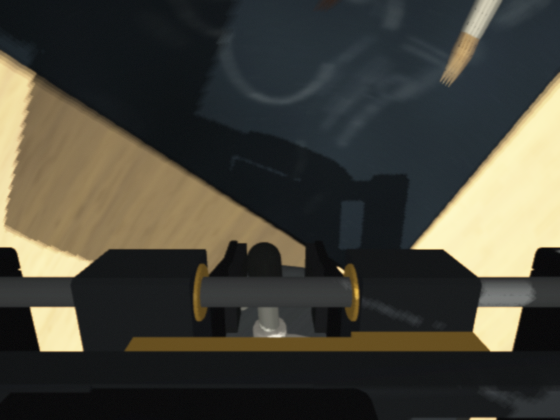

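View pics/sd12.png

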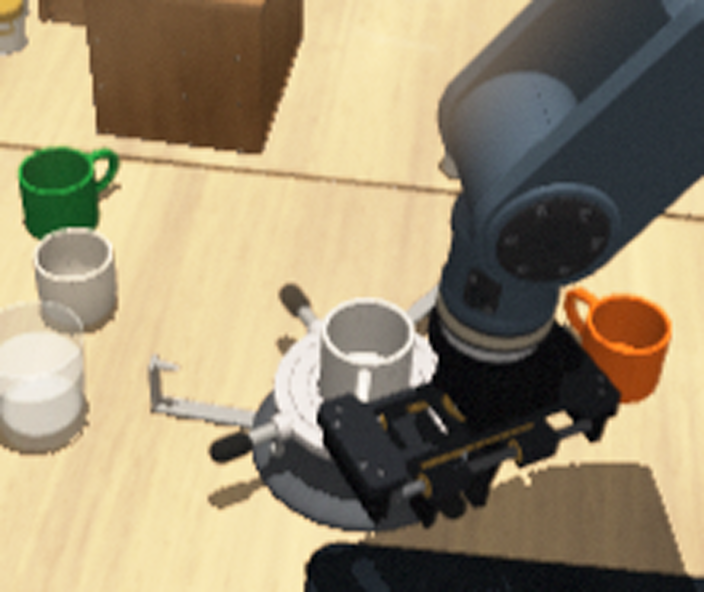

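Emit:
play_rows:
  commands:
    - {"x": 0, "y": 0, "z": 6, "spin": 0}
    - {"x": -0.6, "y": 10, "z": 4, "spin": 0.085}
    - {"x": -0.6, "y": 12, "z": 2, "spin": 0.1}
    - {"x": -0.6, "y": 12, "z": 1.5, "spin": 0.1}
    - {"x": -0.6, "y": 12, "z": 1.5, "spin": 0.1}
    - {"x": -0.6, "y": 12, "z": 1.5, "spin": 0.1}

```text
time: 12.55
position: [0.5182, 0.2343, 0.0473]
tool_rot: [0.659, 0.752, 0.014, 0.023]
ft_force: [-1.1, -0.3, -0.2]
grip_width: 0.0313
```

```bash
python3 arc.py
```

```text
t 12.55 r 0.1186 az 1.752 yaw 1.702 z 0.0473 tilt [ 0.052 -0.01  -0.999] F [-1.1 -0.3 -0.2] q6 0.14 g 0.0313
```

Emit:
play_rows:
  commands:
    - {"x": 0, "y": 11, "z": 0, "spin": 0.07}
    - {"x": 0, "y": 12, "z": 0, "spin": 0.09}
    - {"x": 0, "y": 12, "z": 0.5, "spin": 0.1}
    - {"x": -0.3, "y": 12, "z": 0.5, "spin": 0.1}
    - {"x": -0.3, "y": 12, "z": 0.5, "spin": 0.1}
    - {"x": -0.3, "y": 12, "z": 0.5, "spin": 0.1}

```text
time: 13.15
position: [0.5824, 0.224, 0.0462]
tool_rot: [0.845, 0.534, 0.013, 0.015]
ft_force: [1.1, 1.2, 0.8]
grip_width: 0.0315
```

```bash
python3 arc.py; python3 - <<'E'
from h import *
w=cams.camera('wrist')
cv2.imwrite('pics/w13.png',w['img'][:,:,::-1])
for n in('side','scene'):
    d=cams.camera(n)
    b=cv2.resize(d['img'][120:305,180:400],None,fx=3.2,fy=3.2,interpolation=2)[:,:,::-1]
    cv2.imwrite(f'pics/{n}13.png',b)
E
```

```text
t 13.15 r 0.1146 az 1.188 yaw 1.128 z 0.0462 tilt [ 0.039 -0.012 -0.999] F [1.1 1.2 0.8] q6 0.66 g 0.0315
```

View pics/scene13.png

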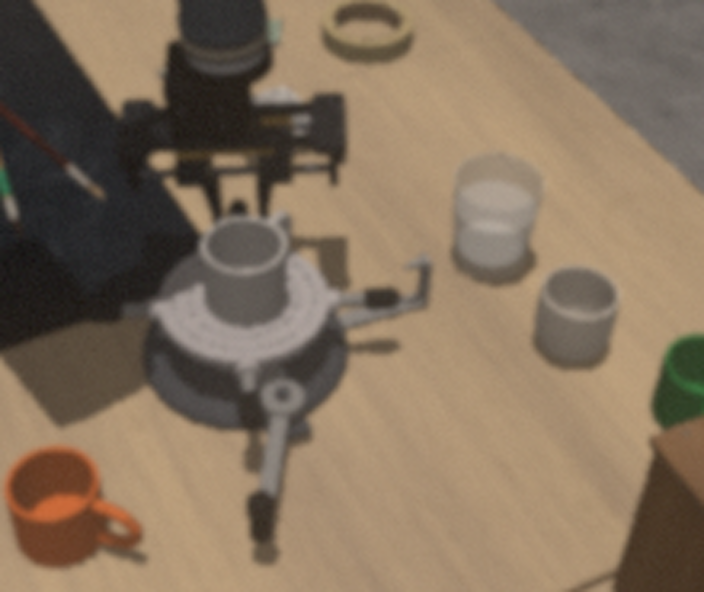

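View pics/side13.png

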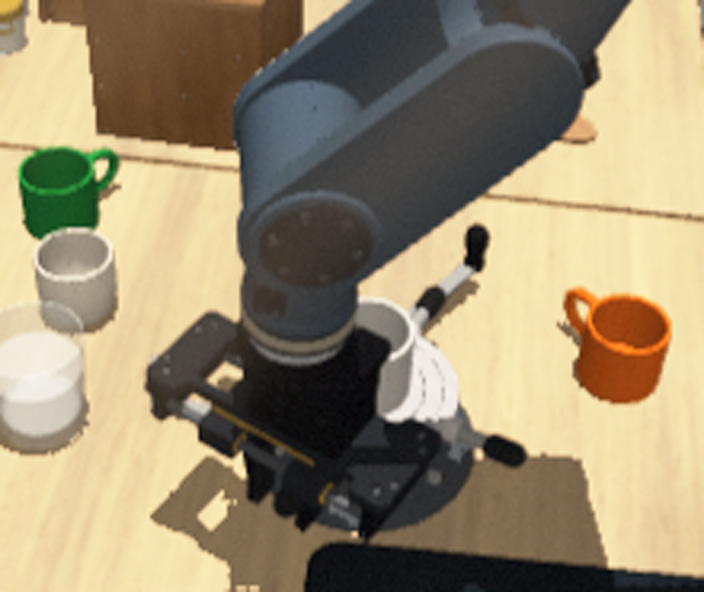

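Emit:
play_rows:
  commands:
    - {"x": 2, "y": 11, "z": 0, "spin": 0.06}
    - {"x": 2, "y": 12, "z": 0, "spin": 0.08}
    - {"x": 1.5, "y": 12, "z": 0, "spin": 0.09}
    - {"x": 1, "y": 12, "z": 0, "spin": 0.1}
    - {"x": 0.5, "y": 11, "z": 0, "spin": 0.08}

```text
time: 13.8
position: [0.6244, 0.1974, 0.046]
tool_rot: [0.935, 0.355, 0.008, 0.011]
ft_force: [-0.4, 0.7, -1.2]
grip_width: 0.0314
```

```bash
python3 arc.py; python3 - <<'E'
from h import *
w=cams.camera('wrist')
cv2.imwrite('pics/w14.png',w['img'][:,:,::-1])
for n in('side','scene'):
    d=cams.camera(n)
    b=cv2.resize(d['img'][120:305,180:400],None,fx=3.2,fy=3.2,interpolation=2)[:,:,::-1]
    cv2.imwrite(f'pics/{n}14.png',b)
E
```

```text
t 13.8 r 0.1164 az 0.755 yaw 0.725 z 0.0460 tilt [ 0.023 -0.014 -1.   ] F [-0.4  0.7 -1.2] q6 1.0 g 0.0314
```

View pics/scene14.png

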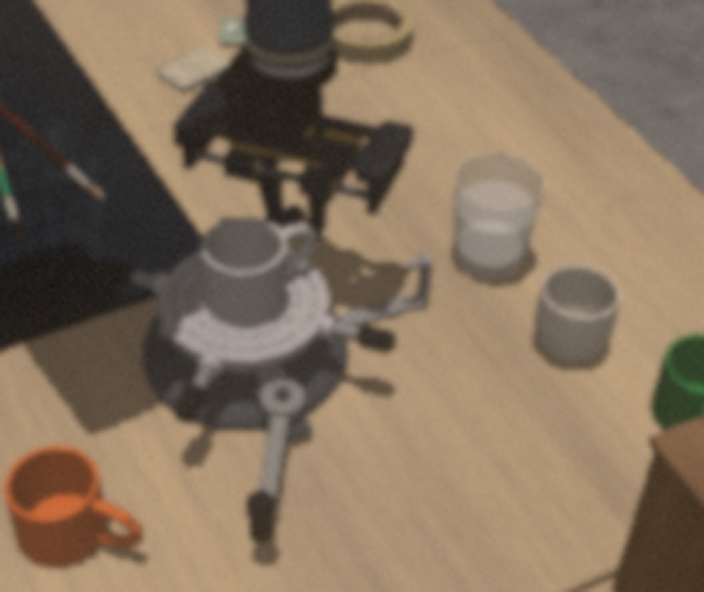

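View pics/w14.png

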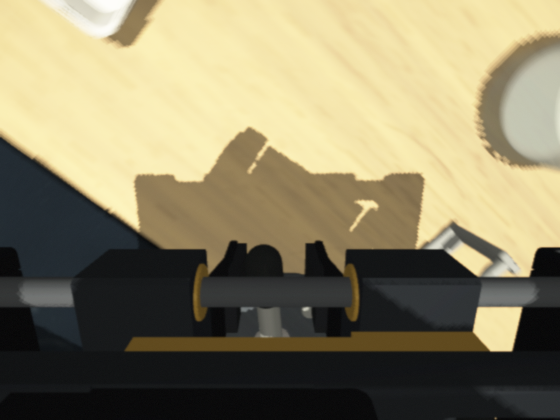

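Emit:
play_rows:
  commands:
    - {"x": 1, "y": 11, "z": 0, "spin": 0.07}
    - {"x": 1, "y": 12, "z": 0, "spin": 0.09}
    - {"x": 1, "y": 12, "z": 0, "spin": 0.09}
    - {"x": 1, "y": 8, "z": 0, "spin": 0.06}

```text
time: 14.35
position: [0.6453, 0.1669, 0.0458]
tool_rot: [0.978, 0.211, 0.005, 0.008]
ft_force: [-0.8, 0.7, 0.1]
grip_width: 0.0314
```

```bash
python3 arc.py; python3 - <<'E'
from h import *
import pickle
s=cams.camera('scene');d=cams.camera('side')
pickle.dump((s,d),open('c15.pkl','wb'))
a=cv2.resize(s['img'][170:290,190:340],None,fx=5,fy=5,interpolation=2)[:,:,::-1]
b=cv2.resize(d['img'][175:305,215:365],None,fx=4.6,fy=4.6,interpolation=2)[:,:,::-1]
cv2.imwrite('pics/sc15.png',a);cv2.imwrite('pics/sd15.png',b)
E
```

```text
t 14.35 r 0.1167 az 0.436 yaw 0.424 z 0.0458 tilt [ 0.013 -0.014 -1.   ] F [-0.8  0.7  0.1] q6 1.25 g 0.0314
```

View pics/sc15.png

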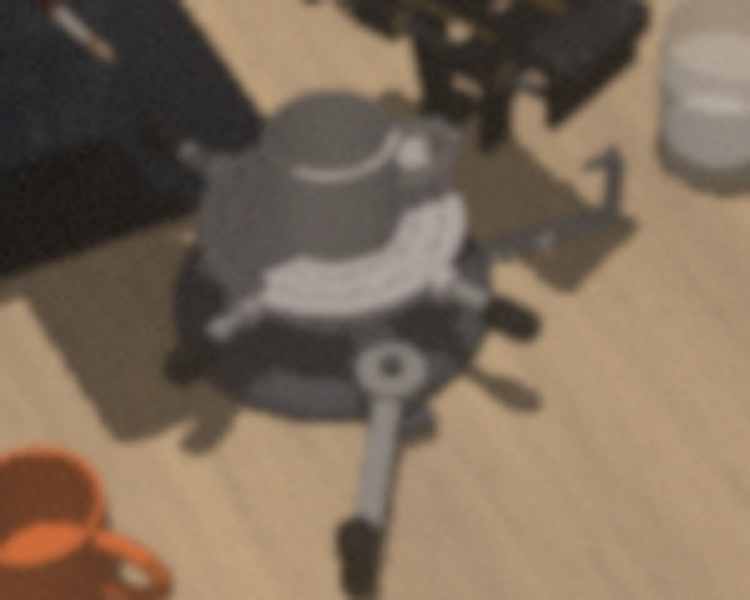

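View pics/sd15.png

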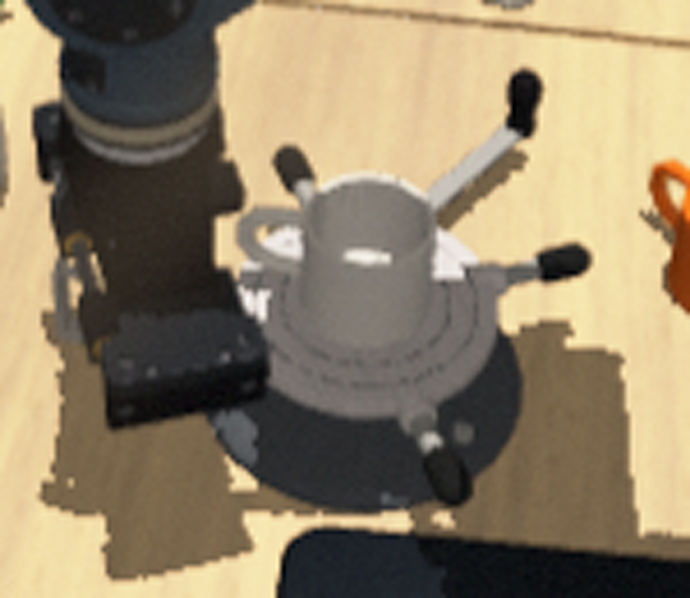

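```bash
cat > fit2.py <<'E'
from h import *
import pickle
X,Y,W=.5396,.1176,-.0697
def S(U,V):return np.array([190+(U+.5)/5-.5,170+(V+.5)/5-.5])
def D(U,V):return np.array([215+(U+.5)/4.6-.5,175+(V+.5)/4.6-.5])
def run(s,d,arms,rim,hand,th0):
    # arms: list (cam, uv of point at r .123, k)
    def m(p):
        th,mx,my,ps=p;o=[]
        for c,uv,k in arms: o.append((c,uv,[X+.123*np.cos(W+th+k*np.pi/2),Y+.123*np.sin(W+th+k*np.pi/2),.058]))
        for c,uv in rim:o.append((c,uv,[mx,my,.125]))
        for c,uv in hand:o.append((c,uv,[mx+.052*np.cos(ps),my+.052*np.sin(ps),.096]))
        return o
    f=lambda p:np.concatenate([proj(c,P)[0]-uv for c,uv,P in m(p)])
    r=min((least_squares(f,[th0,X,Y,q]) for q in(0,1.5,3,-1.5)),key=lambda r:r.cost)
    th,mx,my,ps=r.x
    print('th %.3f mug off mm'%th,np.round([1e3*(mx-X),1e3*(my-Y)],1),'handle world %.3f rel pin deg %.1f'%(ps,np.degrees(ps-W)));print(np.round(r.fun.reshape(-1,2),1).tolist())
    hp=np.array([mx+.052*np.cos(ps)-X,my+.052*np.sin(ps)-Y]);print('handle point azimuth from axis rel pin deg',np.degrees(np.arctan2(hp[1],hp[0])-W))
    return r.x
E
python3 - <<'E'
from fit2 import *
s,d=pickle.load(open('c15.pkl','rb'))
run(s,d,[(s,S(523,318),3),(s,S(185,360),2),(d,D(455,482),1),(d,D(577,260),2),(d,D(287,160),3)] if 0 else [(s,S(523,318),-1),(s,S(185,360),-2),(d,D(455,482),1),(d,D(577,260),2),(d,D(287,160),-1)],
 [(s,S(330,132)),(d,D(368,224))],[(s,S(450,135)),(d,D(248,235))],.45)
E
```

```text
th 0.563 mug off mm [ 6.7 -0.2] handle world -0.105 rel pin deg -2.0
[[0.5, 1.7], [-1.4, 1.4], [0.5, 1.8], [-0.5, -0.7], [-0.6, -0.0], [2.1, -1.0], [-2.5, -0.8], [-2.7, 2.2], [1.8, 1.3]]
handle point azimuth from axis rel pin deg -1.5206259349342146
```

Emit:
play_rows:
  commands:
    - {"x": 2, "y": -5, "z": 0, "spin": 0}
    - {"x": 2, "y": 0, "z": -20, "spin": 0}
    - {"x": 0, "y": 0, "z": -50, "spin": 0}
    - {"x": 0, "y": 0, "z": -50, "spin": 0}
    - {"x": 0, "y": 0, "z": -50, "spin": 0}
    - {"x": 0, "y": 0, "z": -40, "spin": 0}

```text
time: 15.05
position: [0.6346, 0.1812, 0.2523]
tool_rot: [0.975, 0.221, -0.008, 0.006]
ft_force: [0.3, 0.8, 0.1]
grip_width: 0.0316
```

```bash
python3 arc.py;python3 plan.py .39 .09 .26 .4 6|sed 's/np.float64//g'
```

```text
t 15.05 r 0.1143 az 0.590 yaw 0.446 z 0.2523 tilt [-0.013 -0.015 -1.   ] F [0.3 0.8 0.1] q6 1.24 g 0.0316
t 15.05 pos [0.6346 0.1812 0.2523] yaw 0.446 tilt [-0.013 -0.015 -1.   ] F [0.3 0.8 0.1] q6 1.24
[(-43, -4, (-0.5), (0.008)), (-43, -4, (-0.5), (0.008)), (-43, -3, (-0.5), (0.008)), (-43, -3, (-0.5), (0.008)), (-43, -3, (-0.5), (0.008)), (-43, -2, (-0.5), (0.008))]
```

Emit:
play_rows:
  commands:
    - {"x": -43, "y": -4, "z": -2, "spin": 0.03}
    - {"x": -43, "y": -4, "z": -2, "spin": 0.03}
    - {"x": -43, "y": -4, "z": -1, "spin": 0.03}
    - {"x": -43, "y": -4, "z": 0, "spin": 0}
    - {"x": -43, "y": -4, "z": 0, "spin": 0}
    - {"x": -20, "y": 0, "z": 0, "spin": 0}

```text
time: 15.65
position: [0.4047, 0.1146, 0.266]
tool_rot: [0.982, 0.187, 0.003, 0.006]
ft_force: [1.4, -0.6, 0.9]
grip_width: 0.0312
```

Emit:
play_rows:
  commands:
    - {"x": 0, "y": 0, "z": 0, "spin": 0}
    - {"x": 0, "y": 0, "z": 0, "spin": 0}

```text
time: 15.85
position: [0.4005, 0.1156, 0.2663]
tool_rot: [0.982, 0.189, 0.002, 0.006]
ft_force: [-0.1, 0.3, 0.8]
grip_width: 0.031
```

```bash
python3 arc.py; python3 - <<'E'
from h import *
import pickle
o=robot.get_obs();w=cams.camera('wrist');s=cams.camera('scene');d=cams.camera('side')
pickle.dump((o,w,s,d),open('c16.pkl','wb'))
a=cv2.resize(s['img'][170:290,190:340],None,fx=5,fy=5,interpolation=2)[:,:,::-1]
b=cv2.resize(d['img'][175:305,215:365],None,fx=4.6,fy=4.6,interpolation=2)[:,:,::-1]
cv2.imwrite('pics/sc16.png',a);cv2.imwrite('pics/sd16.png',b);cv2.imwrite('pics/w16.png',w['img'][:,:,::-1])
print(o['position'])
E
```

```text
t 15.85 r 0.1391 az -3.127 yaw 0.381 z 0.2663 tilt [ 0.007 -0.011 -1.   ] F [-0.1  0.3  0.8] q6 1.22 g 0.031
[0.40050245 0.1156126  0.26628038]
```

View pics/w16.png

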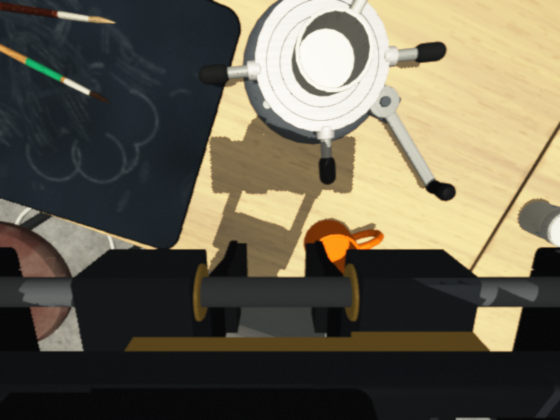

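View pics/sd16.png

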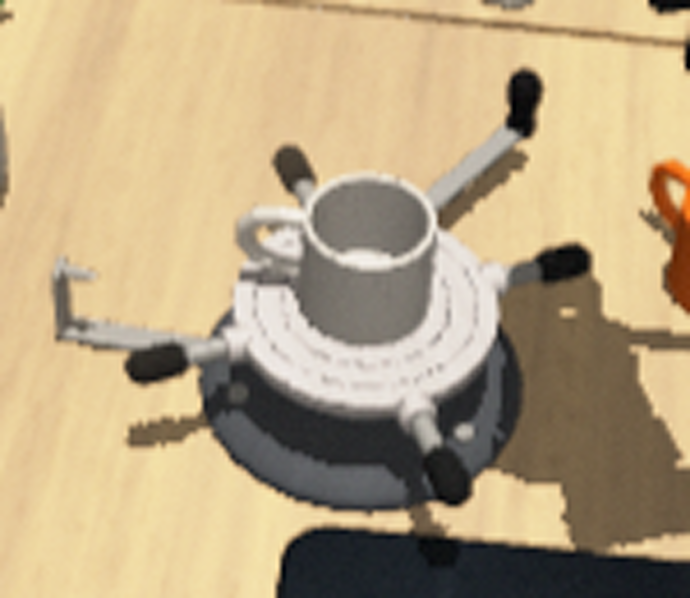

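View pics/sc16.png

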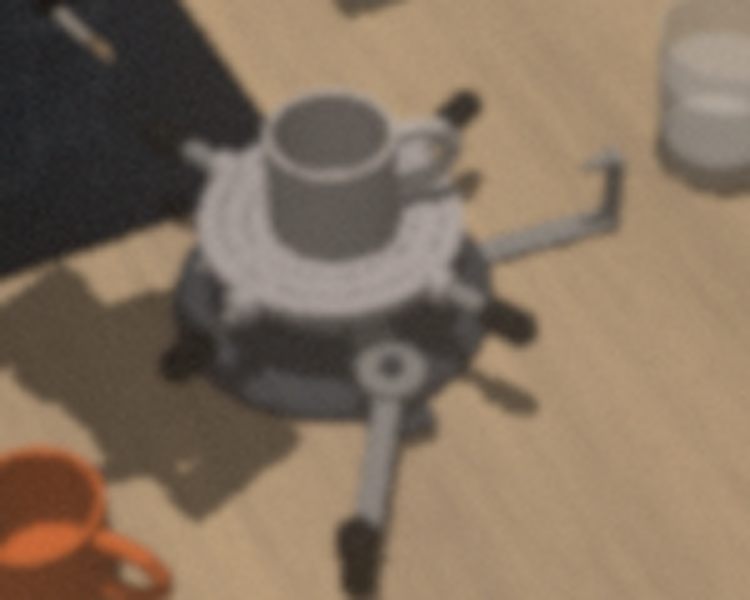

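Emit:
play_rows:
  commands:
    - {"x": 30, "y": 5, "z": 0, "spin": 0}
    - {"x": 30, "y": 5, "z": 0, "spin": 0}
    - {"x": 0, "y": 0, "z": 0, "spin": 0}
    - {"x": 0, "y": 0, "z": 0, "spin": 0}

```text
time: 16.4
position: [0.4671, 0.1301, 0.2651]
tool_rot: [0.982, 0.19, 0.003, 0.006]
ft_force: [-0.7, 0.5, -0.5]
grip_width: 0.0311
```

```bash
cat > ov.py <<'E'
from fit2 import *
def wcam(o,c):
    R=Ro.from_quat(o['tool_rot']).as_matrix();T=np.eye(4);T[:3,:3]=R;T[:3,3]=o['position']
    c=dict(c);c['world_to_cam']=np.linalg.inv(T@c['mount']);return c
def draw(c,box,f,name,th,mx,my,ps,pin=True):
    x0,y0,x1,y1=box
    im=cv2.resize(c['img'][y0:y1,x0:x1],None,fx=f,fy=f,interpolation=2)[:,:,::-1].copy()
    def pl(P,col):
        q=(proj(c,np.array(P))-[x0,y0]+.5)*f-.5
        cv2.polylines(im,[np.round(q).astype(int).reshape(-1,1,2)],False,col,1)
    t=np.linspace(0,2*np.pi,60)
    pl([[mx+.034*np.cos(a),my+.034*np.sin(a),.126] for a in t],(0,255,0))
    pl([[mx+.034*np.cos(a),my+.034*np.sin(a),.066] for a in t],(0,255,0))
    fi=np.linspace(-1.57,1.57,20)
    pl([[mx+(.034+.018*np.cos(a))*np.cos(ps),my+(.034+.018*np.cos(a))*np.sin(ps),.096+.018*np.sin(a)] for a in fi],(0,0,255))
    pl([[X+.07*np.cos(a),Y+.07*np.sin(a),.066] for a in t],(255,255,0))
    pl([[X+.088*np.cos(a),Y+.088*np.sin(a),.010] for a in t],(255,255,0))
    for k in range(4):
        a=W+th+k*np.pi/2; pl([[X+r*np.cos(a),Y+r*np.sin(a),.058] for r in(.07,.131)],(255,0,255))
    pl([[X+r*np.cos(W),Y+r*np.sin(W),.05] for r in(.146,.168)],(0,0,255))
    cv2.imwrite(name,im)
E
python3 arc.py; python3 - <<'E'
from ov import *
o=robot.get_obs();w=cams.camera('wrist')
_,_,s,d=pickle.load(open('c16.pkl','rb'))
pickle.dump((o,w,s,d),open('c17.pkl','wb'))
p=run(s,d,[(s,S(523,318),-1),(s,S(460,105),0),(s,S(180,362),-2),(d,D(140,365),0),(d,D(450,482),1),(d,D(577,261),2),(d,D(290,160),-1)],
 [(s,S(328,132)),(d,D(369,222))],[(s,S(452,148)),(d,D(245,235))],.5)
draw(s,(190,170,340,290),5,'pics/osc.png',*p);draw(d,(215,175,365,305),4.6,'pics/osd.png',*p);draw(wcam(o,w),(130,0,530,260),1.9,'pics/ow.png',*p)
E
```

```text
t 16.4 r 0.0736 az 2.971 yaw 0.383 z 0.2651 tilt [ 0.007 -0.011 -1.   ] F [-0.7  0.5 -0.5] q6 1.24 g 0.0311
th 0.552 mug off mm [ 6.5 -1.2] handle world -0.144 rel pin deg -4.3
[[0.2, 2.0], [1.4, -0.6], [-0.8, 0.8], [-0.3, 0.8], [1.0, 2.0], [-0.2, -0.5], [-0.8, -0.2], [2.6, -0.7], [-2.6, -0.7], [-2.7, 0.4], [2.8, 0.4]]
handle point azimuth from axis rel pin deg -4.53059740164366
```

View pics/osc.png

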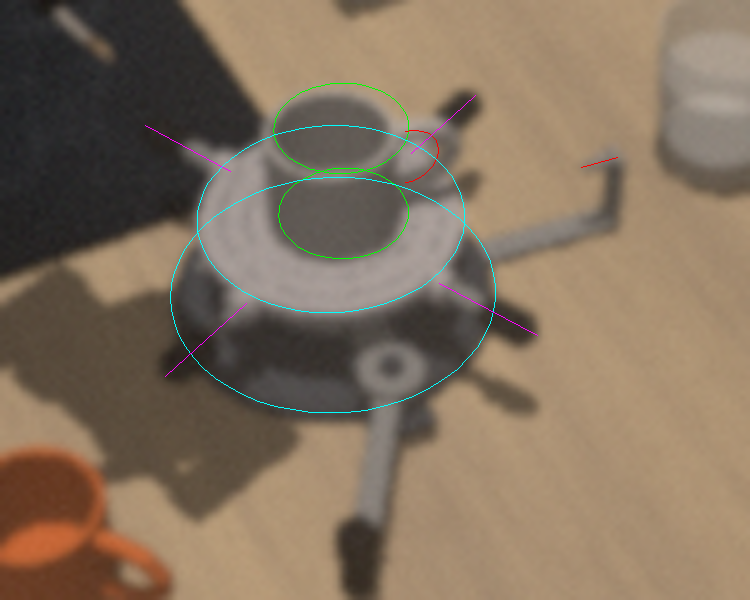

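View pics/osd.png

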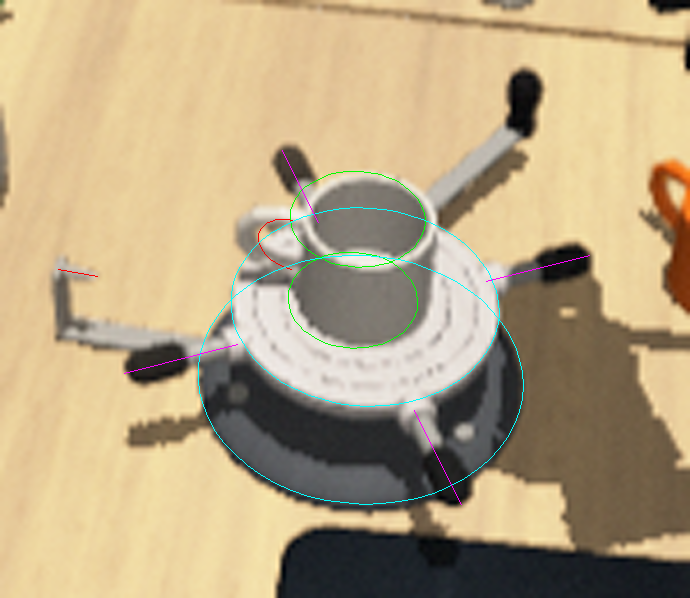

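View pics/ow.png

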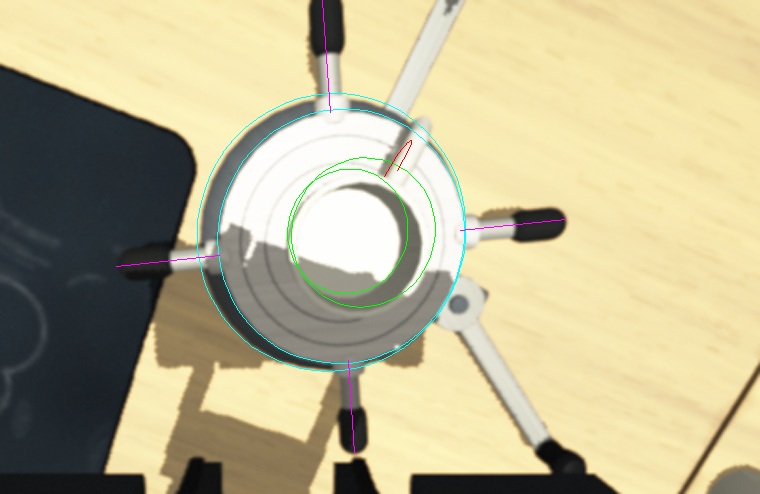

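```bash
python3 - <<'E'
from h import *
import pickle
o,w,s,d=pickle.load(open('c17.pkl','rb'))
cv2.imwrite('pics/w17.png',cv2.resize(w['img'][0:200,230:430],None,fx=3,fy=3,interpolation=2)[:,:,::-1])
E
```

```text
(no output)
```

View pics/w17.png

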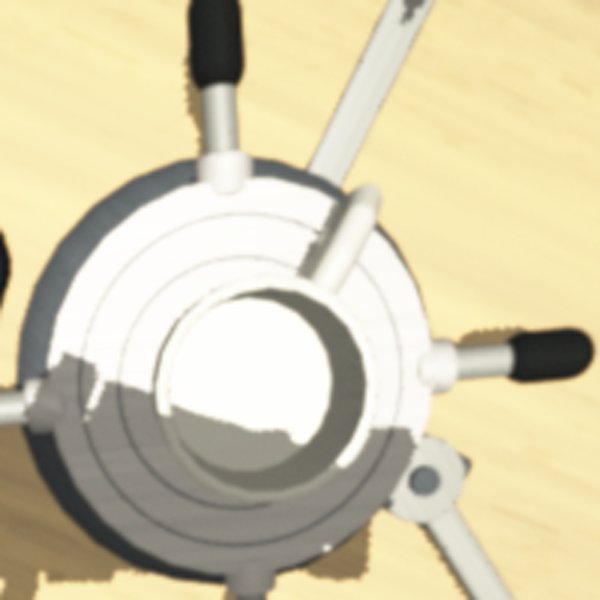

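```bash
python3 - <<'E'
from h import *
import pickle
o,w,s,d=pickle.load(open('c17.pkl','rb'))
P=lambda u,v,z:wplane(o,w,(230+(u+.5)/3-.5,(v+.5)/3-.5),z)[:2]
az=lambda v:np.degrees(np.arctan2(v[1],v[0]))
b1,b2=P(331,165,.007),P(410,0,.007);print('bracket az',az(b2-b1))
m=P(263,388,.126);print('mug c',m)
for z in(.1,.11,.115):
    h1,h2=P(320,283,z),P(371,195,z);print('handle',z,az(h2-h1),'from mug c',az(h2-m),np.hypot(*(h2-m)))
a1=P(216,60,.06);a2=P(226,180,.06);print('arm top',az(a1-a2))
a1=P(560,354,.06);a2=P(437,366,.06);print('arm right',az(a1-a2))
dc=P(242,372,.066);print('disc centre',dc, 'bracket line passes', az(b1-dc))
E
```

```text
bracket az -3.2823848378911005
mug c [0.54027917 0.11713631]
handle 0.1 -7.550020140571159 from mug c -9.636041092203918 0.06723608774099675
handle 0.11 -7.550020140571119 from mug c -8.538453576149339 0.06479906517772746
handle 0.115 -7.550020140571156 from mug c -7.958218804988024 0.06358998289762237
arm top 28.42668630716503
arm right -62.74249371951957
disc centre [0.54373307 0.11798915] bracket line passes -5.131073189692199
```

```bash
python3 - <<'E'
from ov import *
o,w,s,d=pickle.load(open('c17.pkl','rb'));wc=wcam(o,w)
Wp=lambda u,v:np.array([230+(u+.5)/3-.5,(v+.5)/3-.5])
ob=[(s,S(457,148),0),(d,D(240,235),0),(s,S(328,132),1),(d,D(369,222),1),(wc,Wp(263,388),1),(wc,Wp(373,190),2),(wc,Wp(320,283),3)]
def f(p):
    mx,my,ps,r=p;o_=[]
    for c,uv,k in ob:
        rr,z=((r,.096),(0,.126),(r-.004,.106),(.036,.112))[k]
        o_.append(proj(c,[mx+rr*np.cos(ps),my+rr*np.sin(ps),z])[0]-uv)
    return np.concatenate(o_)
r=least_squares(f,[.54,.117,-.1,.058],loss='soft_l1');print(r.x,np.degrees(r.x[2]-W));print(np.round(f(r.x).reshape(-1,2),1).tolist())
# same at t0
s0,d0=pickle.load(open('c0.pkl','rb'))
ob=[(s0,S(197,165),0),(d0,D(474,305),0),(s0,S(328,132),1),(d0,D(371,224),1)]
r=least_squares(f,[.54,.117,2.7,.058]);print(r.x,np.degrees(r.x[2]-W));print(np.round(f(r.x).reshape(-1,2),1).tolist())
E
```

```text
[ 0.54007917  0.11713468 -0.1517999   0.07094063] -4.703977520936989
[[1.0, -0.4], [-1.1, -0.9], [0.3, -0.5], [-0.0, -0.4], [-0.1, 0.2], [-0.3, 0.5], [-0.1, -0.1]]
[0.53891704 0.11786353 2.70734019 0.06347553] 159.11268232754674
[[1.4, 1.7], [0.5, 2.0], [-0.3, -0.6], [0.0, -0.6]]
```

```bash
python3 - <<'E'
import numpy as np
a=np.radians(211.6-4);print([.5396+.12*np.cos(a),.1176+.12*np.sin(a)])
E
python3 plan.py .433 .062 .11 .482 6|sed 's/np.float64//g'
```

```text
[np.float64(0.43325557049225416), np.float64(0.062004475785616624)]
t 16.45 pos [0.4674 0.13   0.2653] yaw 0.383 tilt [ 0.009 -0.011 -1.   ] F [0.9 0.7 1. ] q6 1.24
[(-10, 8, (25.9), (-0.017)), (-10, 8, (25.9), (-0.017)), (-10, 8, (25.9), (-0.017)), (-10, 8, (25.9), (-0.017)), (-10, 7, (25.9), (-0.017)), (-10, 7, (25.9), (-0.017))]
```

Emit:
play_rows:
  commands:
    - {"x": -20, "y": 15, "z": 10, "spin": -0.03}
    - {"x": -20, "y": 15, "z": 15, "spin": -0.03}
    - {"x": -15, "y": 12, "z": 25, "spin": -0.03}
    - {"x": -4, "y": 4, "z": 30, "spin": -0.01}
    - {"x": 0, "y": 0, "z": 35, "spin": 0}
    - {"x": 0, "y": 0, "z": 35, "spin": 0}

```text
time: 17.05
position: [0.4351, 0.0605, 0.1163]
tool_rot: [0.97, 0.242, 0.01, 0.008]
ft_force: [-0.0, -0.6, -0.3]
grip_width: 0.0313
```

```bash
python3 plan.py .433 .062 .05 .482 3|sed 's/np.float64//g';python3 - <<'E'
from h import *
w=cams.camera('wrist');cv2.imwrite('pics/w18.png',w['img'][:,:,::-1])
E
```

```text
t 17.05 pos [0.4351 0.0605 0.1163] yaw 0.49 tilt [ 0.023 -0.012 -1.   ] F [-0.  -0.6 -0.3] q6 0.98
[(-1, -1, (22.1), (0.003)), (-1, -1, (22.1), (0.003)), (-1, -1, (22.1), (0.003))]
```

View pics/w18.png

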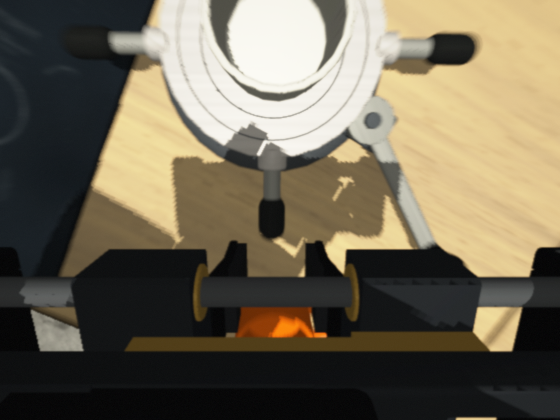

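Emit:
play_rows:
  commands:
    - {"x": -1, "y": -1, "z": 22, "spin": 0}
    - {"x": -1, "y": -1, "z": 22, "spin": 0}
    - {"x": -1, "y": 0, "z": 20, "spin": 0}

```text
time: 17.4
position: [0.4288, 0.0603, 0.0476]
tool_rot: [0.97, 0.242, 0.005, 0.007]
ft_force: [0.7, 0.8, 0.8]
grip_width: 0.0314
```

```bash
python3 plan.py .433 .062 .05 .482 3|sed 's/np.float64//g';python3 - <<'E'
from h import *
w=cams.camera('wrist');cv2.imwrite('pics/w19.png',w['img'][:,:,::-1])
E
```

```text
t 17.4 pos [0.4288 0.0603 0.0476] yaw 0.489 tilt [ 0.013 -0.011 -1.   ] F [0.7 0.8 0.8] q6 0.99
[(2, 0, (-0.8), (0.002)), (2, 0, (-0.8), (0.002)), (2, 0, (-0.8), (0.002))]
```

View pics/w19.png

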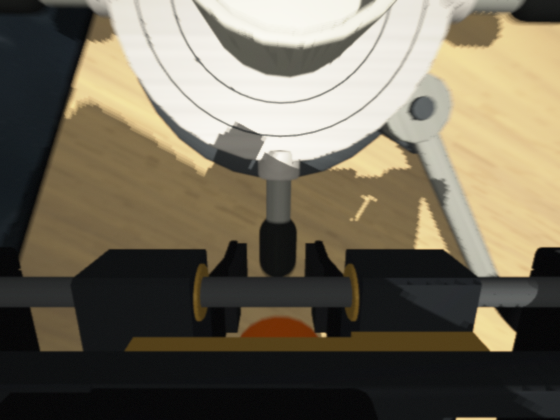

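Emit:
play_rows:
  commands:
    - {"x": 3, "y": 0, "z": 0, "spin": 0}
    - {"x": 2, "y": 0, "z": 0, "spin": 0}
    - {"x": 0, "y": 0, "z": 0, "spin": 0}
  grip: 0.24
  newtons: 3

```text
time: 17.75
position: [0.4324, 0.0629, 0.0474]
tool_rot: [0.97, 0.242, 0.003, 0.006]
ft_force: [-0.3, -0.1, -0.6]
grip_width: 0.0218
```

```bash
python3 arc.py
```

```text
t 17.75 r 0.1204 az -2.670 yaw 0.489 z 0.0474 tilt [ 0.009 -0.01  -1.   ] F [-0.3 -0.1 -0.6] q6 0.99 g 0.0218
```

Emit:
play_rows:
  commands:
    - {"x": 0, "y": 3, "z": 0, "spin": -0.02}
    - {"x": 0, "y": 3, "z": 0, "spin": -0.02}
    - {"x": 0, "y": 3, "z": 0, "spin": -0.02}
    - {"x": 0, "y": 2, "z": 0, "spin": 0}
    - {"x": 0, "y": 0, "z": 0, "spin": 0}

```text
time: 18.25
position: [0.4397, 0.0526, 0.0504]
tool_rot: [0.962, 0.274, 0.005, 0.007]
ft_force: [-0.1, -0.3, -0.3]
grip_width: 0.0205
```

```bash
python3 arc.py
```

```text
t 18.25 r 0.1192 az -2.565 yaw 0.555 z 0.0504 tilt [ 0.013 -0.011 -1.   ] F [-0.1 -0.3 -0.3] q6 0.9 g 0.0205
```

Emit:
play_rows:
  commands:
    - {"x": 0, "y": 0, "z": 0, "spin": 0}
    - {"x": 0, "y": 0, "z": 0, "spin": 0}
    - {"x": 0, "y": 0, "z": -30, "spin": 0}
    - {"x": 0, "y": 0, "z": -50, "spin": 0}
    - {"x": 0, "y": 0, "z": -50, "spin": 0}
    - {"x": 0, "y": 0, "z": -50, "spin": 0}
    - {"x": 25, "y": 0, "z": -20, "spin": 0.06}
    - {"x": 25, "y": 0, "z": 0, "spin": 0.06}
  grip: 0.45

```text
time: 19.05
position: [0.4784, 0.0795, 0.2563]
tool_rot: [0.977, 0.213, 0.002, 0.006]
ft_force: [0.1, -1.2, -0.3]
grip_width: 0.039
```

Emit:
play_rows:
  commands:
    - {"x": 0, "y": 0, "z": 0, "spin": 0}
    - {"x": 0, "y": 0, "z": 0, "spin": 0}
    - {"x": 0, "y": 0, "z": 0, "spin": 0}

```text
time: 19.35
position: [0.4794, 0.0802, 0.2569]
tool_rot: [0.977, 0.214, 0.003, 0.006]
ft_force: [-0.3, 0.6, -0.2]
grip_width: 0.0389
```

```bash
cat > snap.py <<'E'
import sys
from h import *
import pickle
k=sys.argv[1]
o=robot.get_obs();w=cams.camera('wrist');s=cams.camera('scene');d=cams.camera('side')
pickle.dump((o,w,s,d),open(f'c{k}.pkl','wb'))
cv2.imwrite(f'pics/sc{k}.png',cv2.resize(s['img'][170:290,190:340],None,fx=5,fy=5,interpolation=2)[:,:,::-1])
cv2.imwrite(f'pics/sd{k}.png',cv2.resize(d['img'][175:305,215:365],None,fx=4.6,fy=4.6,interpolation=2)[:,:,::-1])
cv2.imwrite(f'pics/w{k}.png',cv2.resize(w['img'][0:200,200:430],None,fx=3,fy=3,interpolation=2)[:,:,::-1])
E
python3 snap.py 20;python3 arc.py
```

```text
t 19.5 r 0.0710 az -2.586 yaw 0.431 z 0.2567 tilt [ 0.009 -0.01  -1.   ] F [-0.8  0.6 -0.1] q6 1.09 g 0.0389
```

View pics/w20.png

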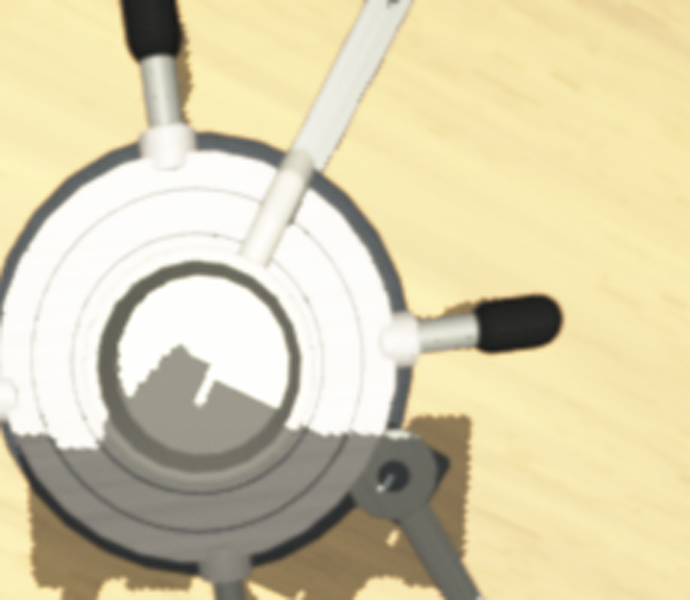

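View pics/sd20.png

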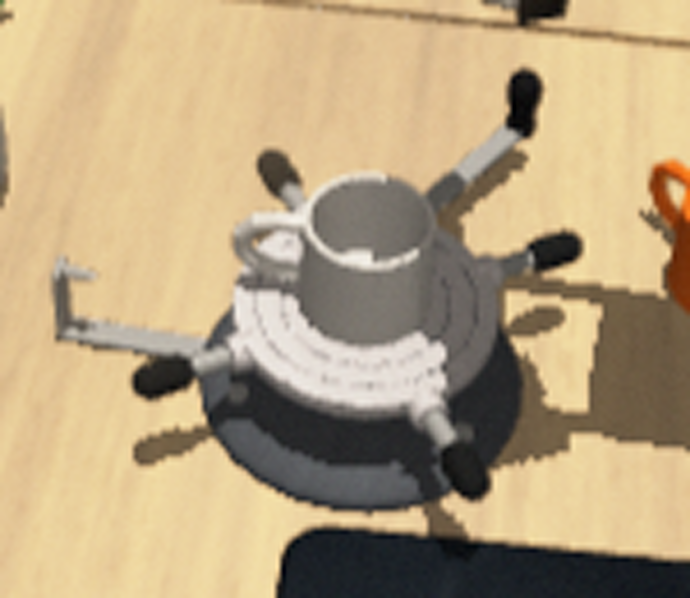

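View pics/sc20.png

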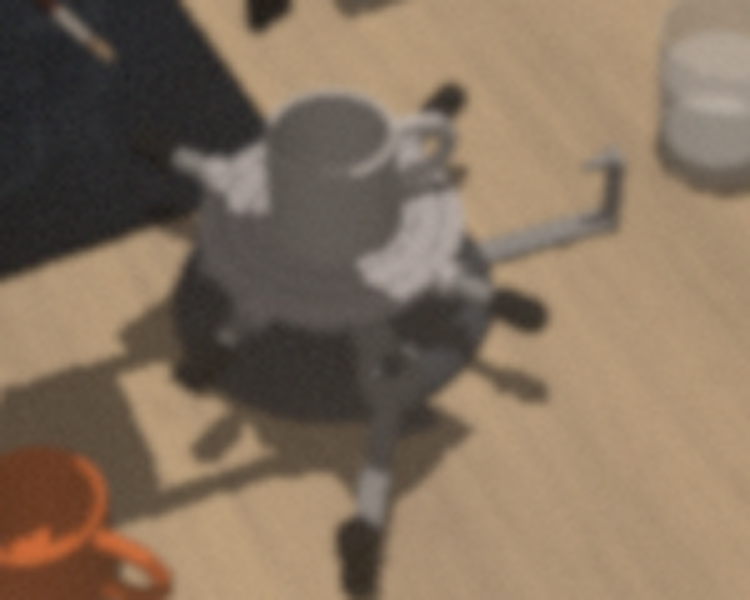

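```bash
python3 - <<'E'
from h import *
import pickle
o,w,s,d=pickle.load(open('c20.pkl','rb'))
P=lambda u,v,z:wplane(o,w,(200+(u+.5)/3-.5,(v+.5)/3-.5),z)[:2]
az=lambda v:np.degrees(np.arctan2(v[1],v[0]))
b1,b2=P(313,150,.007),P(388,0,.007);print('bracket az',az(b2-b1))
m=P(200,366,.126);print('mug c',m)
for z in(.11,):
    h1,h2=P(256,257,z),P(299,162,z);print('handle',z,az(h2-h1),'from mug c',az(h2-m),np.hypot(*(h2-m)))
a1=P(152,30,.06);a2=P(167,143,.06);print('arm top',az(a1-a2))
a1=P(540,320,.06);a2=P(402,338,.06);print('arm right',az(a1-a2))
# axis from bracket line: extrapolated line distance of mug c
n=(b2-b1)/np.linalg.norm(b2-b1); v=m-b1; print('mug c offset from bracket line mm',1e3*(n[0]*v[1]-n[1]*v[0]))
from ov import *
wc=wcam(o,w)
Wp=lambda u,v:np.array([200+(u+.5)/3-.5,(v+.5)/3-.5])
ob=[(s,S(454,140),0),(d,D(237,240),0),(s,S(328,132),1),(d,D(369,222),1),(wc,Wp(200,366),1),(wc,Wp(301,158),2),(wc,Wp(256,257),3)]
def f(p):
    mx,my,ps,r=p;o_=[]
    for c,uv,k in ob:
        rr,z=((r,.096),(0,.126),(r-.004,.106),(.036,.112))[k]
        o_.append(proj(c,[mx+rr*np.cos(ps),my+rr*np.sin(ps),z])[0]-uv)
    return np.concatenate(o_)
r=least_squares(f,[.54,.117,-.1,.058],loss='soft_l1');print(r.x,np.degrees(r.x[2]-W));print(np.round(f(r.x).reshape(-1,2),1).tolist())
E
```

```text
bracket az -2.996678165809037
mug c [0.54008303 0.11521499]
handle 0.11 -0.727384285367635 from mug c -2.2527097609062747 0.06392648689939151
arm top 31.98027951313452
arm right -58.182631936447336
mug c offset from bracket line mm 0.858674661733943
[ 0.53962122  0.11519476 -0.04224886  0.07009571] 1.5728347204136364
[[0.4, -0.1], [-0.7, -0.2], [0.4, -0.0], [0.3, -1.0], [-0.2, 0.5], [0.1, 0.4], [-0.4, -0.8]]
```

Emit:
play_rows:
  commands:
    - {"x": 22, "y": -4, "z": -10, "spin": 0.08}
    - {"x": 20, "y": -4, "z": -10, "spin": 0.08}
    - {"x": 0, "y": 0, "z": 0, "spin": 0.08}
    - {"x": 0, "y": 0, "z": 0, "spin": 0.08}
    - {"x": 0, "y": 0, "z": 0, "spin": 0.08}
    - {"x": 0, "y": 0, "z": 0, "spin": 0.08}
    - {"x": 0, "y": 0, "z": 0, "spin": 0}
    - {"x": 0, "y": 0, "z": 0, "spin": 0}

```text
time: 20.3
position: [0.5103, 0.1022, 0.2723]
tool_rot: [0.999, -0.034, -0.003, 0.005]
ft_force: [-0.3, 0.6, -0.1]
grip_width: 0.0392
```

```bash
python3 snap.py 21;python3 arc.py; python3 - <<'E'
from h import *
import pickle
o,w,s,d=pickle.load(open('c21.pkl','rb'))
cv2.imwrite('pics/w21b.png',cv2.resize(w['img'][0:260,140:420],None,fx=2.3*1.2,fy=2.3*1.2,interpolation=2)[:600,:,::-1])
E
```

```text
t 20.45 r 0.0328 az -2.656 yaw -0.069 z 0.2725 tilt [-0.005 -0.01  -1.   ] F [-0.   0.5  1.1] q6 1.63 g 0.0396
```

View pics/w21b.png

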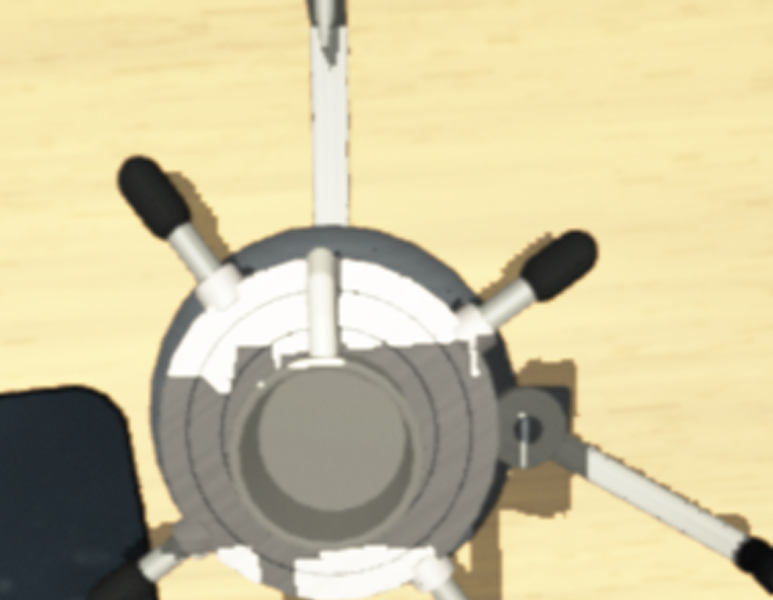

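```bash
python3 - <<'E'
from h import *
import pickle
o,w,s,d=pickle.load(open('c21.pkl','rb'))
k=2.76
P=lambda u,v,z:wplane(o,w,(140+(u+.5)/k-.5,(v+.5)/k-.5),z)[:2]
az=lambda v:np.degrees(np.arctan2(v[1],v[0]))
b1,b2=P(332.5,215,.007),P(329,45,.007);print('bracket az',az(b2-b1))
m=P(330,451,.126);print('mug c',m)
pin=P(331,63,.05);print('pin',pin,'pin az from mug c',az(pin-m),np.hypot(*(pin-m)))
h1,h2=P(326,345,.112),P(319.5,256,.112);print('handle',az(h2-h1),'from mug c',az(h2-m),az(h1-m),np.hypot(*(h2-m)))
for a,b in(((140,172),(215,285)),((582,245),(478,322))):
    print('arm',az(P(*a,.06)-P(*b,.06)))
dc=P(331,424,.066);print('disc c',dc,az(pin-dc))
E
```

```text
bracket az -3.5130830969817595
mug c [0.54172495 0.11357539]
pin [0.67856707 0.10450438] pin az from mug c -3.792481324141552 0.13714243466030926
handle -0.5801462416948574 from mug c -1.1755053995944018 -1.6746282828423156 0.06396925741245763
arm 28.874808446724415
arm -57.96680006020575
disc c [0.54417159 0.11521623] -4.557066918381871
```

```bash
python3 plan.py .4387 .0525 .25 .55 5|sed 's/np.float64//g'
```

```text
t 20.45 pos [0.5106 0.1023 0.2725] yaw -0.069 tilt [-0.005 -0.01  -1.   ] F [-0.   0.5  1.1] q6 1.63
[(-14, 11, (4.7), (-0.124)), (-15, 9, (4.7), (-0.124)), (-16, 7, (4.7), (-0.124)), (-17, 5, (4.7), (-0.124)), (-17, 3, (4.7), (-0.124))]
```

Emit:
play_rows:
  commands:
    - {"x": -15, "y": 12, "z": 4, "spin": -0.13}
    - {"x": -17, "y": 10, "z": 5, "spin": -0.13}
    - {"x": -18, "y": 8, "z": 5, "spin": -0.13}
    - {"x": -18, "y": 6, "z": 5, "spin": -0.13}
    - {"x": -17, "y": 3, "z": 10, "spin": -0.12}
    - {"x": 0, "y": 0, "z": 35, "spin": 0}
    - {"x": 0, "y": 0, "z": 40, "spin": 0}
    - {"x": 0, "y": 0, "z": 30, "spin": 0}
  grip: 0.4

```text
time: 21.25
position: [0.4372, 0.0426, 0.1411]
tool_rot: [0.955, 0.298, 0.005, 0.008]
ft_force: [-0.4, -0.5, -0.9]
grip_width: 0.0346
```

```bash
python3 plan.py .4387 .0525 .05 .55 4|sed 's/np.float64//g';python3 - <<'E'
from h import *
w=cams.camera('wrist');cv2.imwrite('pics/w22.png',w['img'][:,:,::-1])
E
```

```text
t 21.25 pos [0.4372 0.0426 0.1411] yaw 0.605 tilt [ 0.015 -0.013 -1.   ] F [-0.4 -0.5 -0.9] q6 0.83
[(2, -2, (22.8), (0.014)), (2, -2, (22.8), (0.014)), (2, -2, (22.8), (0.014)), (2, -2, (22.8), (0.014))]
```

View pics/w22.png

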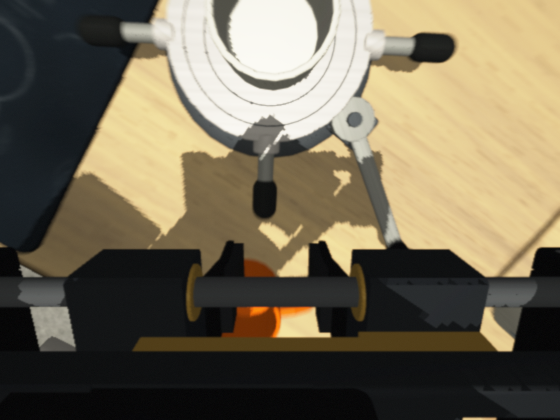

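Emit:
play_rows:
  commands:
    - {"x": 3, "y": -4, "z": 10, "spin": 0.03}
    - {"x": 2, "y": -3, "z": 20, "spin": 0.03}
    - {"x": 2, "y": -2, "z": 22, "spin": 0}

```text
time: 21.6
position: [0.4381, 0.0533, 0.0859]
tool_rot: [0.963, 0.268, 0.003, 0.007]
ft_force: [1.0, 1.3, -0.6]
grip_width: 0.0345
```

```bash
python3 plan.py .4387 .0525 .05 .55 3|sed 's/np.float64//g';python3 - <<'E'
from h import *
w=cams.camera('wrist');cv2.imwrite('pics/w23.png',w['img'][:,:,::-1])
E
```

```text
t 21.6 pos [0.4381 0.0533 0.0859] yaw 0.543 tilt [ 0.01  -0.012 -1.   ] F [ 1.   1.3 -0.6] q6 0.92
[(0, 0, (12.0), (-0.002)), (0, 0, (12.0), (-0.002)), (0, 0, (12.0), (-0.002))]
```

View pics/w23.png

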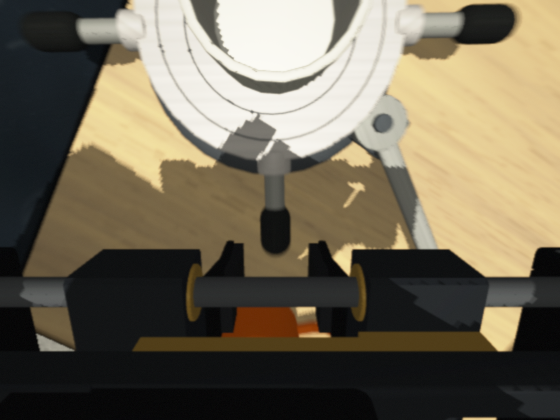

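Centred (arm at column 275). I'll go down, narrow the gap, then look.

Emit:
play_rows:
  commands:
    - {"x": 0, "y": 0, "z": 13, "spin": 0}
    - {"x": 0, "y": 0, "z": 13, "spin": 0}
    - {"x": 0, "y": 0, "z": 11, "spin": 0}
    - {"x": 0, "y": 0, "z": 0, "spin": 0}

```text
time: 22.05
position: [0.4393, 0.053, 0.0474]
tool_rot: [0.963, 0.27, 0.002, 0.007]
ft_force: [0.6, 0.4, -0.5]
grip_width: 0.0345
```

Emit:
play_rows:
  commands:
    - {"x": 0, "y": 0, "z": 0, "spin": 0}
    - {"x": 0, "y": 0, "z": 0, "spin": 0}
    - {"x": 0, "y": 0, "z": 0, "spin": 0}
  grip: 0.24

```text
time: 22.35
position: [0.4406, 0.0528, 0.049]
tool_rot: [0.963, 0.27, 0.003, 0.007]
ft_force: [-0.6, -0.4, -0.0]
grip_width: 0.0228
```

```bash
python3 arc.py; python3 arc.py
```

```text
t 22.35 r 0.1183 az -2.562 yaw 0.547 z 0.0490 tilt [ 0.01  -0.012 -1.   ] F [-0.6 -0.4 -0. ] q6 0.92 g 0.0228
t 22.35 r 0.1183 az -2.562 yaw 0.547 z 0.0490 tilt [ 0.01  -0.012 -1.   ] F [-0.6 -0.4 -0. ] q6 0.92 g 0.0228
```

Emit:
play_rows:
  commands:
    - {"x": 0, "y": -2, "z": 0, "spin": 0.01}
    - {"x": 0, "y": -2, "z": 0, "spin": 0.01}
    - {"x": 0, "y": -1.5, "z": 0, "spin": 0.01}
    - {"x": 0, "y": 0, "z": 0, "spin": 0}

```text
time: 22.75
position: [0.4382, 0.0578, 0.0501]
tool_rot: [0.967, 0.254, 0.004, 0.008]
ft_force: [-1.1, -1.1, -0.1]
grip_width: 0.0209
```

```bash
python3 arc.py
```

```text
t 22.75 r 0.1177 az -2.609 yaw 0.514 z 0.0501 tilt [ 0.012 -0.013 -1.   ] F [-1.1 -1.1 -0.1] q6 0.96 g 0.0209
```

Good. I'll open, lift and check from above in the same view as before.

Emit:
play_rows:
  commands:
    - {"x": 0, "y": 0, "z": 0, "spin": 0}
    - {"x": 0, "y": 0, "z": 0, "spin": 0}
    - {"x": 0, "y": 0, "z": -30, "spin": 0}
    - {"x": 0, "y": 0, "z": -50, "spin": 0}
    - {"x": 0, "y": 0, "z": -50, "spin": 0}
    - {"x": 0, "y": 0, "z": -50, "spin": 0}
    - {"x": 22, "y": 0, "z": -25, "spin": 0.11}
    - {"x": 22, "y": -4, "z": -10, "spin": 0.11}
  grip: 0.45

```text
time: 23.55
position: [0.4704, 0.0836, 0.2699]
tool_rot: [0.99, 0.142, -0.0, 0.006]
ft_force: [0.4, 0.3, -0.3]
grip_width: 0.0391
```

Emit:
play_rows:
  commands:
    - {"x": 20, "y": -10, "z": 0, "spin": 0.11}
    - {"x": 15, "y": -10, "z": 0, "spin": 0.11}
    - {"x": 0, "y": 0, "z": 0, "spin": 0.1}
    - {"x": 0, "y": 0, "z": 0, "spin": 0.05}
    - {"x": 0, "y": 0, "z": 0, "spin": 0}
    - {"x": 0, "y": 0, "z": 0, "spin": 0}

```text
time: 24.15
position: [0.5036, 0.1138, 0.2728]
tool_rot: [0.999, -0.05, 0.005, 0.005]
ft_force: [0.1, -0.5, -0.2]
grip_width: 0.039
```

```bash
python3 snap.py 24;python3 arc.py; python3 - <<'E'
from h import *
import pickle
o,w,s,d=pickle.load(open('c24.pkl','rb'))
print(o['position'])
cv2.imwrite('pics/w24b.png',cv2.resize(w['img'][0:260,140:420],None,fx=2.3*1.2,fy=2.3*1.2,interpolation=2)[:600,:,::-1])
E
```

```text
t 24.3 r 0.0361 az -3.033 yaw -0.101 z 0.2730 tilt [ 0.009 -0.011 -1.   ] F [0.7 0.1 0.6] q6 1.69 g 0.0392
[0.50358514 0.11384725 0.27283302]
```

View pics/w24b.png

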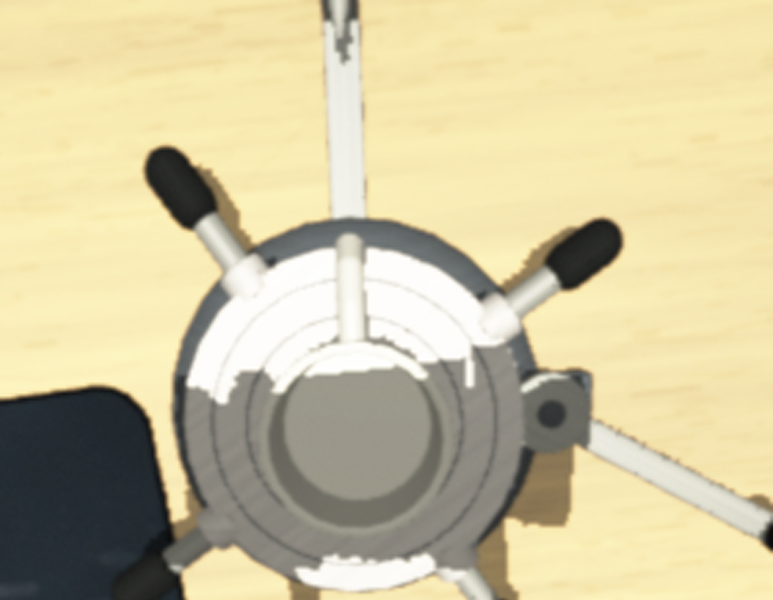

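```bash
python3 - <<'E'
from h import *
import pickle
o,w,s,d=pickle.load(open('c24.pkl','rb'))
k=2.76
P=lambda u,v,z:wplane(o,w,(140+(u+.5)/k-.5,(v+.5)/k-.5),z)[:2]
az=lambda v:np.degrees(np.arctan2(v[1],v[0]))
b1,b2=P(348.5,210,.007),P(342,30,.007);print('bracket az',az(b2-b1))
m=P(356,438,.126);print('mug c',m)
pin=P(344,58,.05);print('pin',pin,'pin az from mug c',az(pin-m),np.hypot(*(pin-m)))
h1,h2=P(353,335,.112),P(349,243,.112);print('handle',az(h2-h1),'from mug c',az(h2-m),az(h1-m),np.hypot(*(h2-m)))
for a,b in(((166,162),(245,275)),((605,233),(500,315))):
    print('arm',az(P(*a,.06)-P(*b,.06)))
E
```

```text
bracket az -4.052466945059354
mug c [0.54089133 0.11480595]
pin [0.67713412 0.10560429] pin az from mug c -3.863812246966244 0.13655317272188713
handle -3.6161926918217966 from mug c -3.8898271538075195 -4.132003967025411 0.06413966766136504
arm 29.070979484366166
arm -58.21380739512068
```

The handle lies at -3.6 to -4.1° and the pin direction at -3.9 to -4.0°, so it is aligned. Next comes the brake lever.

```bash
python3 plan.py .464 -.075 .16 1.0 8|sed 's/np.float64//g'
```

```text
t 24.3 pos [0.5037 0.1137 0.273 ] yaw -0.101 tilt [ 0.009 -0.011 -1.   ] F [0.7 0.1 0.6] q6 1.69
[(-3, 24, (14.3), (-0.138)), (-6, 23, (14.3), (-0.138)), (-9, 22, (14.3), (-0.138)), (-12, 21, (14.3), (-0.138)), (-15, 19, (14.3), (-0.138)), (-17, 17, (14.3), (-0.138)), (-19, 14, (14.3), (-0.138)), (-21, 11, (14.3), (-0.138))]
```

Emit:
play_rows:
  commands:
    - {"x": -3, "y": 24, "z": 0, "spin": -0.14}
    - {"x": -6, "y": 23, "z": 0, "spin": -0.14}
    - {"x": -9, "y": 22, "z": 0, "spin": -0.14}
    - {"x": -12, "y": 21, "z": 5, "spin": -0.14}
    - {"x": -15, "y": 19, "z": 15, "spin": -0.14}
    - {"x": -17, "y": 17, "z": 25, "spin": -0.14}
    - {"x": -19, "y": 14, "z": 30, "spin": -0.14}
    - {"x": -21, "y": 11, "z": 30, "spin": -0.14}
  grip: 0.5

```text
time: 25.1
position: [0.4734, -0.0815, 0.172]
tool_rot: [0.859, 0.511, 0.007, 0.013]
ft_force: [-0.0, 0.8, -0.4]
grip_width: 0.0434
```

```bash
python3 plan.py .464 -.075 .12 1.0 3|sed 's/np.float64//g';python3 - <<'E'
from h import *
w=cams.camera('wrist');cv2.imwrite('pics/w25.png',w['img'][:,:,::-1])
E
```

```text
t 25.1 pos [ 0.4734 -0.0815  0.172 ] yaw 1.073 tilt [ 0.025 -0.014 -1.   ] F [-0.   0.8 -0.4] q6 0.1
[(0, -4, (17.2), (0.024)), (0, -4, (17.2), (0.024)), (0, -4, (17.2), (0.024))]
```

View pics/w25.png

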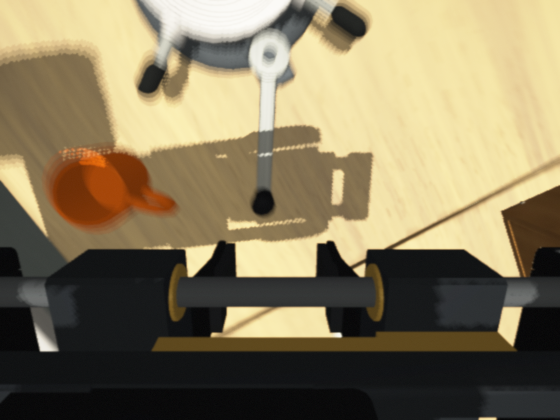

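```bash
python3 - <<'E'
from h import *
o=robot.get_obs();c=cams.camera('wrist')
print(o['position'],wplane(o,c,(262,202),.065))
cv2.imwrite('pics/w26.png',c['img'][:,:,::-1])
E
python3 plan.py .463 -.073 .045 1.0 6|sed 's/np.float64//g'
```

```text
[ 0.47068617 -0.08363475  0.16780017] [ 0.46394776 -0.07515126  0.065     ]
t 25.2 pos [ 0.4709 -0.0818  0.1694] yaw 1.065 tilt [ 0.017 -0.012 -1.   ] F [-0.3  1.4  0.2] q6 0.11
[(1, -2, (20.7), (0.011)), (1, -2, (20.7), (0.011)), (1, -2, (20.7), (0.011)), (1, -2, (20.7), (0.011)), (1, -2, (20.7), (0.011)), (1, -2, (20.7), (0.011))]
```

View pics/w26.png

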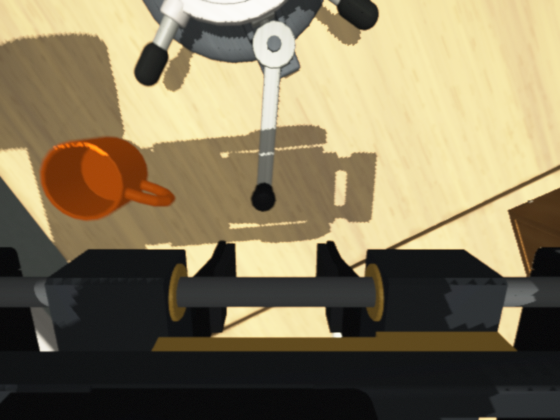

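Emit:
play_rows:
  commands:
    - {"x": 1, "y": -3, "z": 21, "spin": 0.02}
    - {"x": 1, "y": -3, "z": 21, "spin": 0.02}
    - {"x": 1, "y": -2, "z": 21, "spin": 0.02}

```text
time: 25.5
position: [0.4705, -0.0772, 0.1085]
tool_rot: [0.879, 0.476, 0.008, 0.013]
ft_force: [-0.4, -1.0, -0.9]
grip_width: 0.0435
```

```bash
python3 - <<'E'
from h import *
o=robot.get_obs();c=cams.camera('wrist')
cv2.imwrite('pics/w27.png',c['img'][:,:,::-1])
E
python3 plan.py .463 -.074 .045 1.0 4|sed 's/np.float64//g'
```

```text
t 25.55 pos [ 0.4684 -0.0761  0.1058] yaw 0.992 tilt [ 0.02  -0.012 -1.   ] F [-0.2  0.3 -2.1] q6 0.19
[(0, -2, (15.2), (-0.002)), (0, -2, (15.2), (-0.002)), (0, -2, (15.2), (-0.002)), (0, -2, (15.2), (-0.002))]
```

View pics/w27.png

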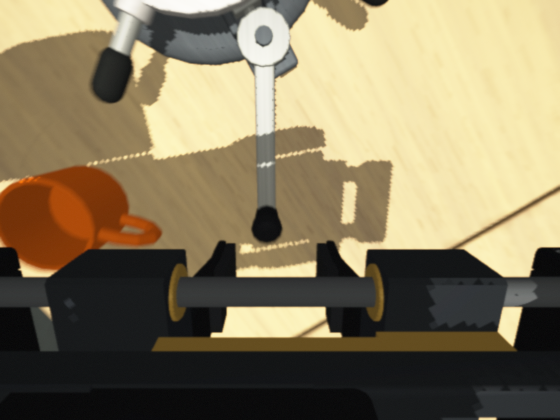

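Emit:
play_rows:
  commands:
    - {"x": 3, "y": -2, "z": 16, "spin": 0}
    - {"x": 3, "y": -2, "z": 16, "spin": 0}
    - {"x": 2, "y": -1, "z": 16, "spin": 0}
    - {"x": 1, "y": 0, "z": 12, "spin": 0}

```text
time: 25.95
position: [0.4747, -0.0653, 0.0485]
tool_rot: [0.88, 0.474, 0.009, 0.013]
ft_force: [-0.2, -0.9, 0.2]
grip_width: 0.0437
```

```bash
python3 - <<'E'
from h import *
o=robot.get_obs();c=cams.camera('wrist')
cv2.imwrite('pics/w28.png',c['img'][:,:,::-1])
E
python3 plan.py .463 -.074 .045 1.0 1|sed 's/np.float64//g'
```

```text
t 26.0 pos [ 0.4743 -0.0652  0.0472] yaw 0.988 tilt [ 0.026 -0.013 -1.   ] F [ 0.3  0.3 -1.7] q6 0.22
[(-14, -5, (2.1), (-0.012))]
```

View pics/w28.png

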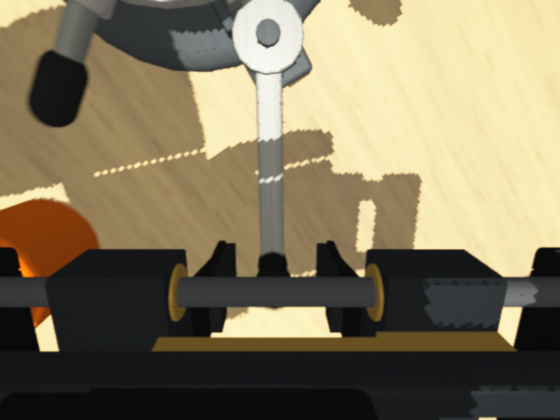

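Emit:
play_rows:
  commands:
    - {"x": -3, "y": 6, "z": 0, "spin": 0}
    - {"x": -2, "y": 8, "z": 0, "spin": -0.02}
    - {"x": 0, "y": 9, "z": 0, "spin": -0.07}
    - {"x": 0, "y": 10, "z": 0, "spin": -0.08}
    - {"x": 0, "y": 10, "z": 0, "spin": -0.08}
    - {"x": 0, "y": 10, "z": 0, "spin": -0.08}

```text
time: 26.6
position: [0.517, -0.0933, 0.0516]
tool_rot: [0.787, 0.617, 0.005, 0.008]
ft_force: [-1.6, 2.4, -1.4]
grip_width: 0.0434
```

```bash
python3 - <<'E'
from h import *
o=robot.get_obs();c=cams.camera('wrist')
cv2.imwrite('pics/w29.png',c['img'][:,:,::-1])
E
python3 plan.py .5249 -.0928 .045 1.5 1|sed 's/np.float64//g'
```

```text
t 26.65 pos [ 0.5195 -0.0945  0.052 ] yaw 1.332 tilt [ 0.022 -0.009 -1.   ] F [-0.2  0.7 -0.8] q6 -0.15
[(3, 5, (7.1), (-0.168))]
```

View pics/w29.png

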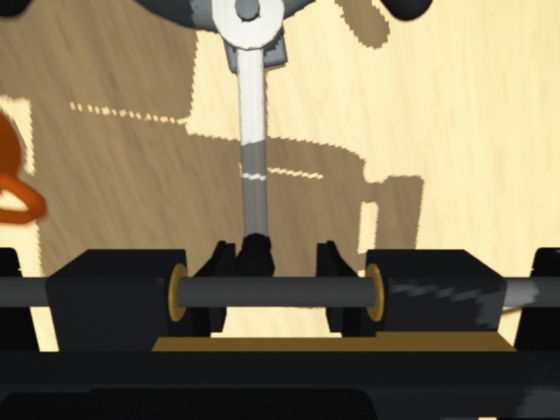

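Emit:
play_rows:
  commands:
    - {"x": 0, "y": 10, "z": 1.5, "spin": -0.09}
    - {"x": 0, "y": 10, "z": 1.5, "spin": -0.09}
    - {"x": 0.5, "y": 10, "z": 1, "spin": -0.09}
    - {"x": 0.5, "y": 10, "z": 1, "spin": -0.08}
    - {"x": 0.5, "y": 10, "z": 0.5, "spin": -0.08}

```text
time: 27.15
position: [0.5656, -0.0958, 0.0501]
tool_rot: [0.633, 0.774, 0.002, 0.006]
ft_force: [-2.2, 1.0, -0.3]
grip_width: 0.0438
```

```bash
python3 - <<'E'
from h import *
o=robot.get_obs();c=cams.camera('wrist')
cv2.imwrite('pics/w30.png',c['img'][:,:,::-1])
E
python3 plan.py .5857 -.0817 .045 2.0 1|sed 's/np.float64//g'
```

```text
t 27.2 pos [ 0.5678 -0.0961  0.0503] yaw 1.773 tilt [ 0.015 -0.006 -1.   ] F [-0.1 -0.3  0.3] q6 -0.56
[(11, 20, (5.5), (-0.227))]
```

View pics/w30.png

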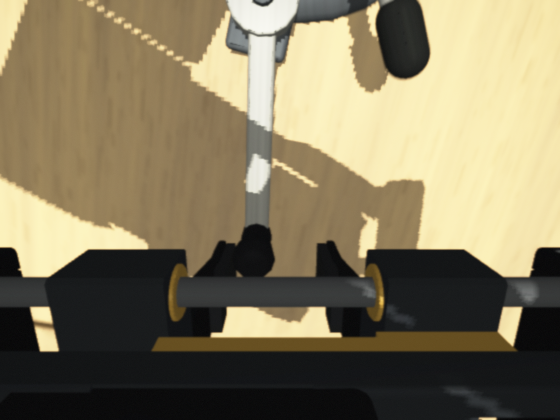

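Emit:
play_rows:
  commands:
    - {"x": 3, "y": 9, "z": 1.5, "spin": -0.08}
    - {"x": 3, "y": 9, "z": 1, "spin": -0.08}
    - {"x": 2, "y": 6, "z": 0.5, "spin": -0.04}

```text
time: 27.5
position: [0.5884, -0.0857, 0.0495]
tool_rot: [0.55, 0.835, -0.0, 0.009]
ft_force: [-1.5, -3.6, -1.0]
grip_width: 0.0438
```

Emit:
play_rows:
  commands:
    - {"x": 1, "y": 4, "z": 0, "spin": 0}

```text
time: 27.6
position: [0.5915, -0.0844, 0.0498]
tool_rot: [0.551, 0.835, -0.001, 0.009]
ft_force: [-2.7, -3.7, -2.2]
grip_width: 0.0435
```

Emit:
play_rows:
  commands:
    - {"x": 1, "y": 4, "z": 0, "spin": 0}

```text
time: 27.7
position: [0.5944, -0.0828, 0.0501]
tool_rot: [0.551, 0.834, -0.002, 0.009]
ft_force: [-2.0, -3.5, -1.0]
grip_width: 0.0436
```

```bash
python3 - <<'E'
from h import *
o=robot.get_obs();c=cams.camera('wrist')
cv2.imwrite('pics/w31.png',c['img'][:,:,::-1])
E
python3 plan.py .5857 -.0817 .045 2.0 1|sed 's/np.float64//g'
```

```text
t 27.75 pos [ 0.5951 -0.0825  0.0502] yaw 1.974 tilt [ 0.014 -0.013 -1.   ] F [-1.9 -3.9 -1.3] q6 -0.71
[(5, -8, (5.0), (-0.026))]
```

View pics/w31.png

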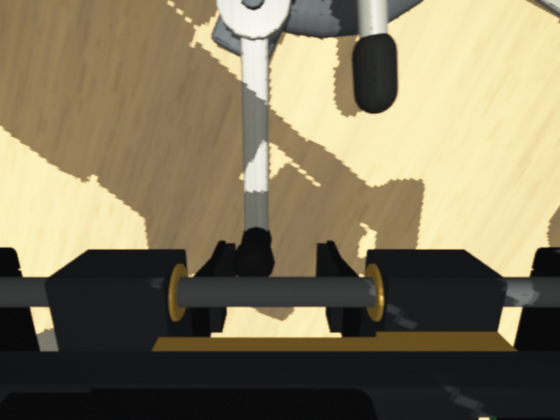

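Still moving, and the stop is close.

Emit:
play_rows:
  commands:
    - {"x": 1, "y": 5, "z": 1, "spin": 0}

```text
time: 27.85
position: [0.5987, -0.0804, 0.0496]
tool_rot: [0.552, 0.834, -0.002, 0.009]
ft_force: [-3.5, -5.9, 3.3]
grip_width: 0.0444
```

Emit:
play_rows:
  commands:
    - {"x": 1, "y": 5, "z": 0, "spin": 0}

```text
time: 27.95
position: [0.6024, -0.0787, 0.0498]
tool_rot: [0.552, 0.834, -0.003, 0.009]
ft_force: [-4.2, -6.0, -2.1]
grip_width: 0.0524
```

Emit:
play_rows:
  commands:
    - {"x": 0, "y": 5, "z": 0, "spin": 0}

```text
time: 28.05
position: [0.6056, -0.0774, 0.0497]
tool_rot: [0.552, 0.834, -0.005, 0.008]
ft_force: [-4.9, -4.6, -0.1]
grip_width: 0.0594
```

The fingers yield at the 3 N setting, so I'll stiffen them so that the finger itself drives the knob to the stop.

Emit:
play_rows:
  commands:
    - {"x": 0, "y": -3, "z": 0, "spin": 0}
    - {"x": 0, "y": -3, "z": 0, "spin": 0}
    - {"x": 0, "y": 0, "z": 0, "spin": 0}
    - {"x": 0, "y": 0, "z": 0, "spin": 0}
  grip: 0.5
  newtons: 15

```text
time: 28.45
position: [0.598, -0.0803, 0.0498]
tool_rot: [0.553, 0.833, -0.006, 0.006]
ft_force: [-2.5, -3.9, -1.8]
grip_width: 0.0437
```

```bash
python3 - <<'E'
from h import *
o=robot.get_obs();c=cams.camera('wrist')
cv2.imwrite('pics/w32.png',c['img'][:,:,::-1])
E
python3 plan.py .5857 -.0817 .045 2.0 1|sed 's/np.float64//g'
```

```text
t 28.5 pos [ 0.598  -0.0803  0.0497] yaw 1.969 tilt [ 0.004 -0.017 -1.   ] F [-1.7 -2.7 -0.6] q6 -0.69
[(4, -12, (4.7), (-0.031))]
```

View pics/w32.png

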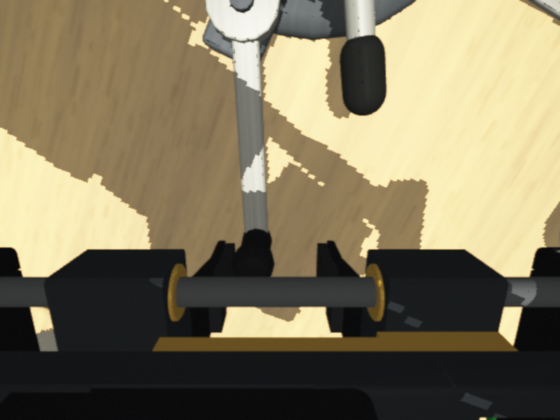

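Now push with stiff fingers and watch for the jump in force.

Emit:
play_rows:
  commands:
    - {"x": 0, "y": 5, "z": 0, "spin": 0}

```text
time: 28.6
position: [0.5984, -0.0798, 0.0493]
tool_rot: [0.552, 0.834, -0.01, 0.003]
ft_force: [-14.1, -13.9, 5.7]
grip_width: 0.0438
```

Emit:
play_rows:
  commands:
    - {"x": 0, "y": 5, "z": 0, "spin": 0}

```text
time: 28.7
position: [0.5982, -0.0799, 0.0489]
tool_rot: [0.55, 0.835, -0.014, -0.001]
ft_force: [-12.2, -11.4, 6.2]
grip_width: 0.0438
```

```bash
python3 - <<'E'
from h import *
o=robot.get_obs();c=cams.camera('wrist')
cv2.imwrite('pics/w33.png',c['img'][:,:,::-1])
E
python3 plan.py .5857 -.0817 .045 2.0 1|sed 's/np.float64//g'
```

```text
t 28.75 pos [ 0.5982 -0.0799  0.049 ] yaw 1.977 tilt [-0.018 -0.023 -1.   ] F [-12.  -12.4   6. ] q6 -0.68
[(3, -12, (4.2), (-0.023))]
```

View pics/w33.png

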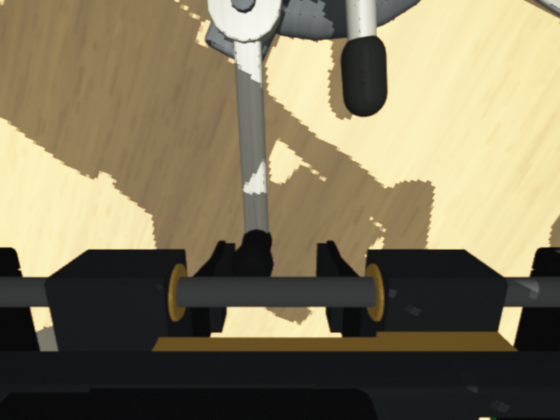

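The lever is hard on the stop: 17 N with no motion. I'll back off, lift straight up and withdraw for the final check.

Emit:
play_rows:
  commands:
    - {"x": 0, "y": -10, "z": 0, "spin": 0}
    - {"x": 0, "y": -4, "z": 0, "spin": 0}
    - {"x": 0, "y": 0, "z": -25, "spin": 0}
    - {"x": 0, "y": 0, "z": -50, "spin": 0}
    - {"x": 0, "y": 0, "z": -50, "spin": 0}
    - {"x": 0, "y": 0, "z": -50, "spin": 0}
    - {"x": 0, "y": 0, "z": -50, "spin": 0.1}

```text
time: 29.45
position: [0.5889, -0.077, 0.2725]
tool_rot: [0.594, 0.804, -0.011, -0.005]
ft_force: [1.0, -1.0, 0.3]
grip_width: 0.0435
```

```bash
python3 snap.py 34; python3 plan.py .505 .112 .275 -.1 16|sed 's/np.float64//g'
```

```text
t 29.6 pos [ 0.5916 -0.0779  0.275 ] yaw 1.873 tilt [-0.012 -0.015 -1.   ] F [-0.3  1.2 -0.2] q6 -0.6
[(13, -2, (-0.1), (0.123)), (13, -3, (-0.1), (0.123)), (12, -5, (-0.1), (0.123)), (11, -6, (-0.1), (0.123)), (11, -8, (-0.1), (0.123)), (10, -9, (-0.1), (0.123)), (8, -10, (-0.1), (0.123)), (7, -11, (-0.1), (0.123))]
[(6, -12, (-0.1), (0.123)), (4, -12, (-0.1), (0.123)), (3, -13, (-0.1), (0.123)), (1, -13, (-0.1), (0.123)), (0, -13, (-0.1), (0.123)), (-2, -13, (-0.1), (0.123)), (-4, -13, (-0.1), (0.123)), (-5, -12, (-0.1), (0.123))]
```

View pics/sd34.png

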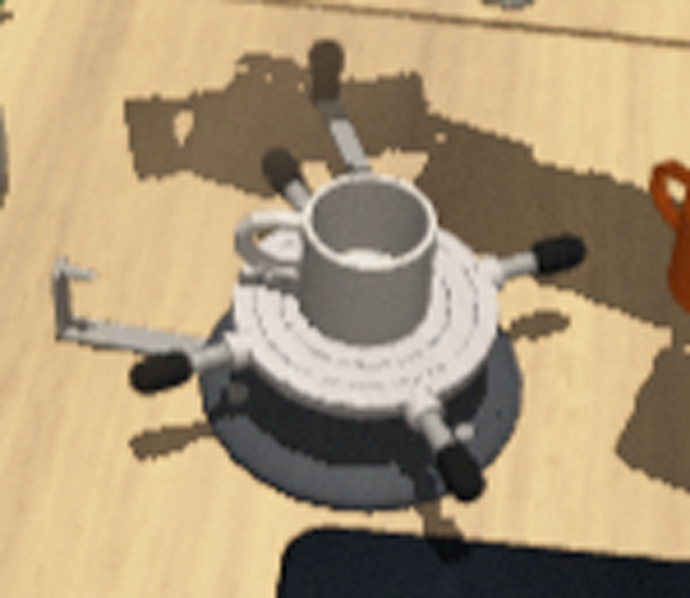

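The knob is back at its starting pixels, side crop (327,45–68). One more overhead look at handle against pin.

Emit:
play_rows:
  commands:
    - {"x": 13, "y": -2, "z": 0, "spin": 0.135}
    - {"x": 13, "y": -3, "z": 0, "spin": 0.135}
    - {"x": 12, "y": -5, "z": 0, "spin": 0.135}
    - {"x": 11, "y": -6, "z": 0, "spin": 0.135}
    - {"x": 11, "y": -8, "z": 0, "spin": 0.135}
    - {"x": 10, "y": -9, "z": 0, "spin": 0.135}
    - {"x": 8, "y": -10, "z": 0, "spin": 0.135}
    - {"x": 7, "y": -12, "z": 0, "spin": 0.135}

```text
time: 30.4
position: [0.5476, 0.0276, 0.2625]
tool_rot: [0.93, 0.367, -0.011, -0.002]
ft_force: [0.4, -0.3, 0.0]
grip_width: 0.0432
```

Emit:
play_rows:
  commands:
    - {"x": 5, "y": -13, "z": 0, "spin": 0.135}
    - {"x": 3, "y": -14, "z": 0, "spin": 0.135}
    - {"x": 1, "y": -14, "z": 0, "spin": 0.135}
    - {"x": 0, "y": -15, "z": 0, "spin": 0.135}
    - {"x": -2, "y": -15, "z": 0, "spin": 0.135}
    - {"x": -4, "y": -15, "z": 0, "spin": 0.13}
    - {"x": 0, "y": 0, "z": 0, "spin": 0.1}
    - {"x": 0, "y": 0, "z": 0, "spin": 0}

```text
time: 31.2
position: [0.508, 0.1202, 0.2492]
tool_rot: [0.995, -0.094, -0.022, -0.001]
ft_force: [0.2, -1.0, 0.3]
grip_width: 0.0437
```

```bash
python3 plan.py .505 .112 .275 -.1 3|sed 's/np.float64//g'; python3 snap.py 35; python3 - <<'E'
from h import *
import pickle
o,w,s,d=pickle.load(open('c35.pkl','rb'))
cv2.imwrite('pics/w35b.png',cv2.resize(w['img'][0:260,140:420],None,fx=2.76,fy=2.76,interpolation=2)[:600,:,::-1])
cv2.imwrite('pics/scene35.png',s['img'][:,:,::-1])
E
```

```text
t 31.2 pos [0.508  0.1202 0.2492] yaw -0.188 tilt [-0.043  0.006 -0.999] F [ 0.2 -1.   0.3] q6 1.77
[(-1, 3, (-8.6), (-0.029)), (-1, 3, (-8.6), (-0.029)), (-1, 3, (-8.6), (-0.029))]
```

View pics/w35b.png

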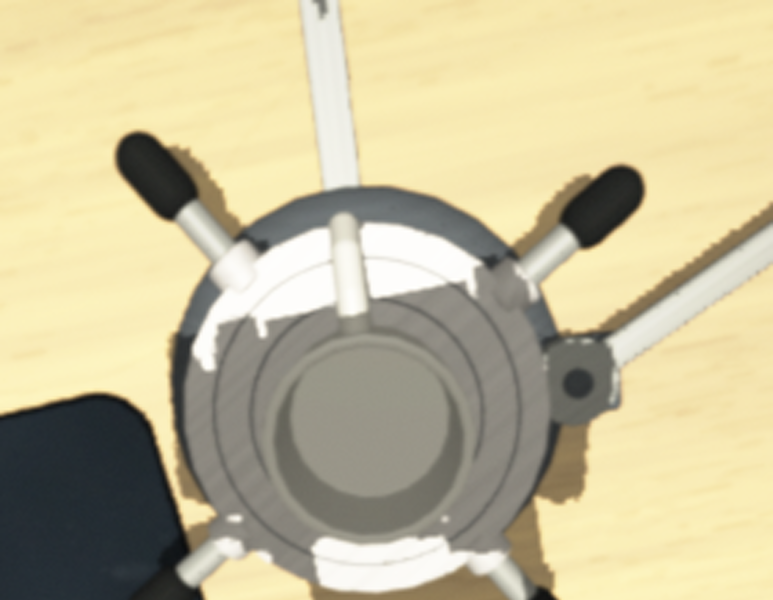

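View pics/scene35.png

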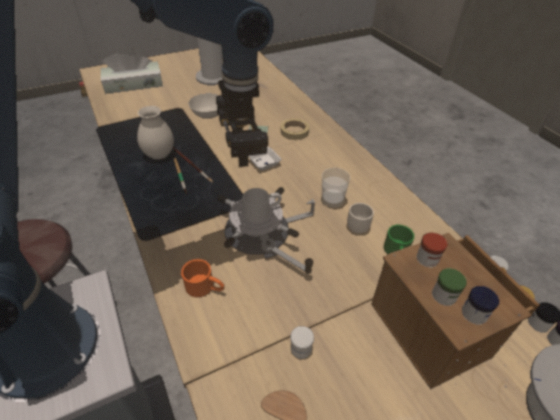

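```bash
python3 - <<'E'
from h import *
import pickle
o,w,s,d=pickle.load(open('c35.pkl','rb'))
k=2.76
P=lambda u,v,z:wplane(o,w,(140+(u+.5)/k-.5,(v+.5)/k-.5),z)[:2]
az=lambda v:np.degrees(np.arctan2(v[1],v[0]))
b1,b2=P(340,180,.007),P(320.5,10,.007);print('bracket az',az(b2-b1))
m=P(370,437,.126);print('mug c',m)
h1,h2=P(354,305,.112),P(344,222,.112);print('handle',az(h2-h1),'from mug c',az(h2-m),az(h1-m))
for a,b in(((137,145),(233,265)),((630,180),(508,285))):
    print('arm',az(P(*a,.06)-P(*b,.06)))
E
```

```text
bracket az -4.406220755073348
mug c [0.54134172 0.11466475]
handle -4.071879697335122 from mug c -3.755537486089817 -3.5597903192219458
arm 27.715595194368824
arm -60.43102918974045
```

The handle reads -3.6 to -4.1° and the bracket -4.4°, so it is still aligned with the brake on. The bystanders sit at their original pixels and nothing touches the robot.

```bash
python3 - <<'E'
from rig import robot
print(robot.hand_in(), robot.get_obs()['time'])
E
```

```text
the job is handed in; nothing more can be done
the job is handed in; nothing more can be done
```

The job is handed in at about 31 s of the 72 s allowed: the mug's handle points at the index pin and the table is braked again.

**What I did:** I pushed the lever to its off stop (force jumped to about 12 N and motion stopped). I then turned the head about 156° clockwise, with the fingers either side of one arm. Two small corrections on the near arm brought the handle to the pin. Last, I pushed the lever back to its on stop (about 17 N, no motion) and withdrew upward. At no point did I steer the arm or gripper against the mug.

**Last checks:**
- **Handle:** in the final overhead picture, with the brake on, it points at -3.6° to -4.1°. The pin's direction measures about -3.9° to -4.4°, so they agree within about 1°.
- **Brake knob:** it is back at its starting pixels in the side view.
- **Other things:** in the scene view, the glaze jar, bisque cup, water jar and dish look to be where they stood.
- **Robot:** clear of everything, with the fingertips more than 100 mm above the mug.

**What disagreed:**
- My first estimate of the handle angle was about 8° off from what later views showed. I can't tell whether that was measurement error or a slight turn of the mug on the head. I aligned by the later overhead views, so it does not affect the result.
- The two arm-angle readings moved by about 1° and 2° between the overhead pictures before and after braking. That is within their scatter, and the handle itself did not shift.
- On the way back, the fingers yielded at the low grip setting before the stop was certain. I stiffened the grip and pushed again until the force confirmed it.

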